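# Clear two piles of desk things into their trays

### The arm

A 6-joint arm with a two-finger parallel gripper is mounted at the origin on the work surface. World frame = base frame: x ahead of the robot, y to its left, z up, the work surface at z = 0. Lengths are in mm, angles in rad, forces in N, time in s.
With the tool pointing down it reaches from about 275 to 1000 mm from the base axis. Payload 8.4 kg.
Tool frame: the origin (TCP) lies between the finger pads; the fingertips stand r.nose_length ahead of it and the grasp point (between the pads) lies 8 mm behind it (r.nose_length is the distance from the TCP to the fingertips, in mm); y points along the fingers, x is the direction in which the jaws open and shut, and the axes are right-handed (so a half turn about y gives the same grasp; the last joint's range is limited). The gripper opens to 85 mm and grips with 20 to 120 N. Pads are 22 mm wide; open, the fingers measure 114 mm over their backs; the gripper's body (76 mm by 85 mm) begins 54 mm behind the grasp point. The pads swing forward as they close: fully open they stand 13 mm farther back than shut.
Start: joints at [-1.236, 0.353, 1.633, -0, 1.155, -0.002], TCP at [206.541, -589.888, 219.881] pointing down, gripper open.
Joint ranges: [-2.63, 2.63], [-0.92, 2.1], [0.06, 2.66], [-1.3, 4.44], [0, 2.69], [-3.02, 3.02]. Speed limits (rad/s): [2.22, 2.22, 2.79, 3.14, 3.14, 3.14].

### API

Orientations are given as [roll, pitch, yaw] about the fixed x, y, z axes, in that order (R = Rz(yaw) Ry(pitch) Rx(roll)).
In Python, from rig import r, cams, order gives the robot as it stands. The module is installed in compiled form; this text tells all that it offers.
- The arm moves only by the shell command python3 -m crank 'ROWS' [FORCE]. ROWS is JSON, a list of rows, each a list of 7 numbers: the turn, a rotation vector about the tool's x, y, z in degrees, then the shift along the tool's x, y, z in cm, then the opening, from -1 (shut) to 1 (fully open). A call has exactly 10 rows; each row shifts and turns the pose as measured when the row begins, along the tool's axes as they then stand; what a row does not reach is not made up. A row lasts 1/12 s, in which the tool goes at most 41.7 mm and 7.16 degrees, less where a joint would pass 70% of its speed; a pose out of reach is approached as far as the arm can. A call with a gripper value outside its range is refused whole. The fingers move at their own pace and stop on an object; FORCE is the grip in N (left out, the last holds). Time passes only in rows, so rows that do not move let the fingers close, or fill a call up. It gives the time, the measured TCP pose, the force and the opening at its end, in the units of the state.
- r.sense(): the state, without advancing time (a new reading comes with each control period).
- cams.grab_frame(name): name is "scene" or "side" or "wrist"; returns the picture (400x640x3 uint8, blue, green, red); there is no depth.
- cams.camera_info(name): a dict with "intrinsics" (3x3 intrinsics, pixels), "view" (4x4, takes a point from world to camera coordinates); the wrist camera has in their place "hand_eye" (4x4, takes a point from camera to tool coordinates, whose origin is the TCP and whose axes are the tool frame's). Camera axes: x right, y up, looking along -z (the intrinsics and any distortion apply to the point x, -y, -z); pixel columns grow to the right and rows downward; lengths in mm; the calibration is good to about 2 mm. A picture is of the moment at which its call begins: read the wrist's pose just before it. camera_info takes no time and is no camera call.
- order.sign_off(): hands the job in, once; it reports no verdict.
The state is a dict: "clock": time; "qpos": joint angles; "qvel": joint speeds; "joint_efforts": joint torques, N m; "eef_pos": TCP position; "tcp_rot": TCP orientation; "contact_force": force on the tool from outside, world axes, zero at the start; "wrist_torque": the same for the moment, N m; "opening": opening from 0.0 (shut) to 1.0 (fully open).
Only numpy, scipy, OpenCV 4.12 (cv2) and the standard library are available. Lean on these libraries where they do the work, as an engineer would, in place of code of your own. Each camera call takes 0.05 s, during which the arm holds its last target.

### The job

Take the two piles on the writing desk apart and put each of the five things into the low wooden tray made for it, the one of its own outline and just a little larger: the disk drive in the large oblong tray, the tin in the square one, the staple box in the small oblong one, the tape roll in the larger round one and the brass weight in the smaller round one. Set each thing down inside its tray, lying flat on the tray's floor the same way up as it lay in the pile, and do not drop anything.

Things in the scene. Friction and masses are not known exactly. Their poses are not given: they have to be found in the camera images.
- drive: portable disk drive, oblong aluminium box with rounded edges, 100 (x) x 56 (y) x 20 high, 0.16 kg; bottom layer of one of two piles. Origin: centre of its underside; x along its length, y across its width, z up
- tin: flat square closed steel tin, 62 x 62 x 20 high, 0.11 kg; bottom layer of the other pile. Origin: centre of its underside; x and y square to its sides, z up
- tape: roll of black cloth tape lying flat, a ring 54 across with a 25 mm hole, 18 high, 0.05 kg; lies on the drive or on the tin. Origin: on its axis at its underside; z up
- staples: small oblong cardboard box of staples, 64 (x) x 36 (y) x 18 high, 0.07 kg; lies on whichever of drive and tin the tape does not. Origin: centre of its underside; x along its length, y across, z up
- weight: round brass paperweight, disc 36 across, 20 high, straight sides to 17 mm then a bevel, 0.15 kg; tops the pile that has the tape. Origin: centre of its underside; z up
- tray_drive: fixed low wooden tray, dark rim, pale floor; floor top 3 mm and rim top 8 mm above the desk, rim 5 mm thick; large oblong, inside 120 (x) x 76 (y). Origin: centre of its underside, on the desk (z = 0); x along its length, y across, z up
- tray_tin: fixed low wooden tray, dark rim, pale floor; floor top 3 mm and rim top 8 mm above the desk, rim 5 mm thick; square, inside 82 x 82. Origin: centre of its underside, on the desk (z = 0); x and y square to its sides, z up
- tray_tape: fixed low wooden tray, dark rim, pale floor; floor top 3 mm and rim top 8 mm above the desk, rim 5 mm thick; larger round one, inside 74 across. Origin: centre of its underside, on the desk (z = 0); z up
- tray_staples: fixed low wooden tray, dark rim, pale floor; floor top 3 mm and rim top 8 mm above the desk, rim 5 mm thick; small oblong, inside 84 (x) x 56 (y). Origin: centre of its underside, on the desk (z = 0); x along its length, y across, z up
- tray_weight: fixed low wooden tray, dark rim, pale floor; floor top 3 mm and rim top 8 mm above the desk, rim 5 mm thick; smaller round one, inside 56 across. Origin: centre of its underside, on the desk (z = 0); z up
Mind the look-alikes: they are no part of the job. What is shaped like the tape but blue is not meant. Leave any red look-alike of the staples alone.

How it is judged (in metres and radians):
At the end, for the whole second after the job is handed in: Each of the five things lies in its own tray: its centre within 14 mm of the tray's centre, flat on the tray's floor (underside less than 5.5 mm above the desk, so not on the rim; tilt under 0.09 rad), right way up, released and at rest (horizontal distance between drive and tray_drive below 0.014 m and z of drive in the frame of tray_drive below 0.0055 m and angle between each of drive, tin, tape, staples, weight's own z axis and vertical below 0.09 rad and linear speed of each of drive, tin, tape, staples, weight below 0.02 m/s and contact force between each of drive, tin, tape, staples, weight and the fingers below 0.1 N and horizontal distance between tin and tray_tin below 0.014 m and z of tin in the frame of tray_tin below 0.0055 m and horizontal distance between tape and tray_tape below 0.014 m and z of tape in the frame of tray_tape below 0.0055 m and horizontal distance between staples and tray_staples below 0.014 m and z of staples in the frame of tray_staples below 0.0055 m and horizontal distance between weight and tray_weight below 0.014 m and z of weight in the frame of tray_weight below 0.0055 m); the robot touches nothing.
It fails at once if the drive is dropped or thrown: out of the fingers and moving faster than 0.9 m/s (a free fall of about 40 mm) (linear speed of drive above 0.9 m/s and contact force between drive and the fingers below 0.05 N).
It fails at once if the tin is dropped or thrown: out of the fingers and moving faster than 0.9 m/s (a free fall of about 40 mm) (linear speed of tin above 0.9 m/s and contact force between tin and the fingers below 0.05 N).
It fails at once if the tape is dropped or thrown: out of the fingers and moving faster than 0.9 m/s (a free fall of about 40 mm) (linear speed of tape above 0.9 m/s and contact force between tape and the fingers below 0.05 N).
It fails at once if the staples is dropped or thrown: out of the fingers and moving faster than 0.9 m/s (a free fall of about 40 mm) (linear speed of staples above 0.9 m/s and contact force between staples and the fingers below 0.05 N).
It fails at once if the weight is dropped or thrown: out of the fingers and moving faster than 0.9 m/s (a free fall of about 40 mm) (linear speed of weight above 0.9 m/s and contact force between weight and the fingers below 0.05 N).
It also fails if it takes over 128 s, if anything falls off the work surface, if the arm or the gripper's body presses on something with over 40 N, if the wrist force passes 120 N, or if a joint passes its speed limit or range.

## Working session

There is one attempt and no reset: what is moved stays moved. The work goes in short steps, Python scripts to look and compute and a shell command to move; the robot and the scene stay as the last step left them, time stands still between calls to the robot, and variables do not carry over. Pictures are saved under pics/ and viewed, and the job is handed in when it is done.

```bash
mkdir -p pics; ls; python3 - <<'E'
from rig import r,cams,order
import cv2,numpy as np
s=r.sense();print(s, r.nose_length)
for n in("scene","side","wrist"):
    print(n,{k:np.round(np.array(v),4).tolist() if not isinstance(v,str) else v for k,v in cams.camera_info(n).items()})
    cv2.imwrite(f"pics/{n}0.png",cams.grab_frame(n))
E
```

```text
pics
{'clock': 0.0, 'qpos': array([-1.23641465e+00,  3.53643517e-01,  1.63414105e+00,  5.66511899e-06,
        1.15519068e+00, -2.40103516e-03]), 'qvel': array([ 0.00051336,  0.00052691, -0.00022086,  0.00167847,  0.00114102,
       -0.00032275]), 'joint_efforts': array([-3.11220021e-03, -6.05254483e+01, -3.42066336e+01, -1.26466889e-04,
        9.42670653e-03, -2.26988578e-05]), 'eef_pos': array([ 206.37212843, -589.42350014,  219.16162354]), 'tcp_rot': array([-1.57078783e+00,  1.38257270e-03, -1.23401590e+00]), 'contact_force': array([-0.41479843, -0.39303141,  0.08006048]), 'wrist_torque': array([ 0.04231082,  0.0550156 , -0.00986805]), 'opening': 1.0013606577341971} 11.0
scene {'intrinsics': [[393.8938, 0.0, 321.484], [0.0, 393.8938, 203.4338], [0.0, 0.0, 1.0]], 'view': [[0.0548, 0.9984, 0.0108, 1.2188], [-0.8028, 0.0376, 0.595, 377.109], [0.5937, -0.0413, 0.8036, -1218.621], [0.0, 0.0, 0.0, 1.0]]}
side {'intrinsics': [[363.5942, 0.0, 320.063], [0.0, 363.5942, 196.9482], [0.0, 0.0, 1.0]], 'view': [[0.9946, -0.1018, -0.0187, -514.9274], [0.0883, 0.741, 0.6657, -70.2047], [-0.0539, -0.6637, 0.746, -899.6285], [0.0, 0.0, 0.0, 1.0]]}
wrist {'intrinsics': [[360.3901, 0.0, 317.2673], [0.0, 360.3901, 199.5695], [0.0, 0.0, 1.0]], 'hand_eye': [[1.0, -0.0003, -0.0014, -0.874], [-0.0013, 0.2985, -0.9544, -153.4153], [0.0007, 0.9544, 0.2985, 75.7571], [0.0, 0.0, 0.0, 1.0]]}
```

View pics/scene0.png

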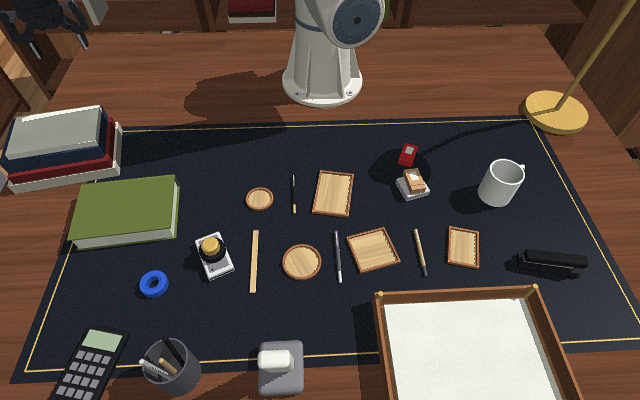

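View pics/side0.png

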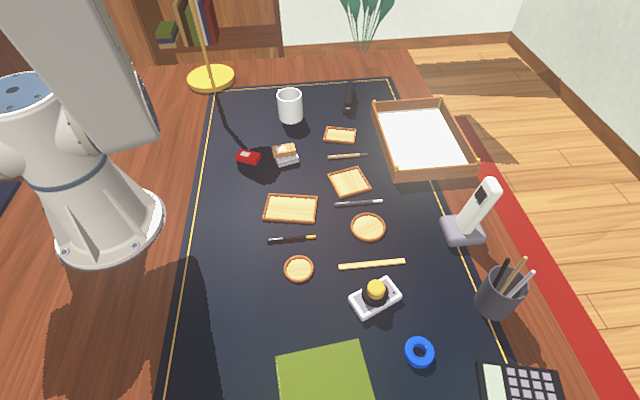

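View pics/wrist0.png

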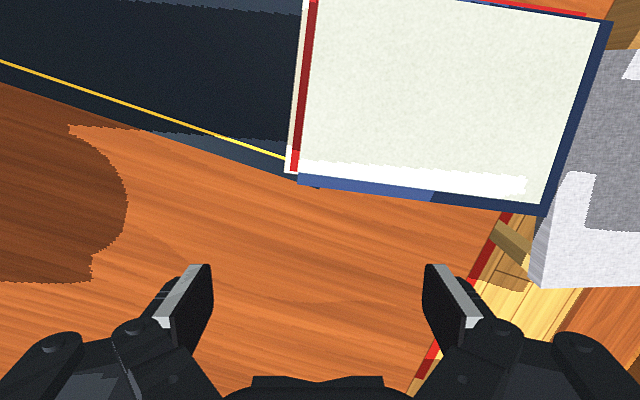

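The drive pile, with tape and weight on it, is at scene (212,255). The tin with the staples is at (413,183), with the red look-alike beside it at (408,154). The blue ring at (153,284) is the tape decoy. Next I'll zoom in and measure.

```bash
cat > h.py <<'E'
import numpy as np,cv2
from rig import r,cams,order
from scipy.spatial.transform import Rotation as Ro
def ray(name,uv,pose=None):
    ci=cams.camera_info(name);K=np.array(ci['intrinsics'])
    uv=np.atleast_2d(uv).astype(float)
    d=np.c_[(uv[:,0]-K[0,2])/K[0,0],-(uv[:,1]-K[1,2])/K[1,1],-np.ones(len(uv))]
    if name=='wrist':
        H=np.array(ci['hand_eye']);s=pose
        R=Ro.from_euler('xyz',s['tcp_rot']).as_matrix()
        M=np.eye(4);M[:3,:3]=R;M[:3,3]=s['eef_pos'];M=M@H
    else: M=np.linalg.inv(np.array(ci['view']))
    return M[:3,3],d@M[:3,:3].T
def plane(name,uv,z,pose=None):
    o,d=ray(name,uv,pose);return o+d*((z-o[2])/d[:,2])[:,None]
def snap(name,tag):
    s=r.sense();im=cams.grab_frame(name);cv2.imwrite(f'pics/{tag}.png',im);return s,im
E
python3 - <<'E'
from h import *
a=cv2.imread('pics/scene0.png');b=cv2.imread('pics/side0.png')
cv2.imwrite('pics/z1.png',cv2.resize(a[130:310,130:500],None,fx=2.15,fy=2.15,interpolation=2))
cv2.imwrite('pics/z2.png',cv2.resize(b[80:380,220:460],None,fx=2,fy=2,interpolation=2))
# tray mask: wood hue
for n,im in(('scene',a),('side',b)):
    hsv=cv2.cvtColor(im,cv2.COLOR_BGR2HSV)
    m=cv2.inRange(hsv,(5,50,60),(28,200,255));m=cv2.morphologyEx(m,cv2.MORPH_OPEN,np.ones((3,3)))
    cs,_=cv2.findContours(m,cv2.RETR_EXTERNAL,cv2.CHAIN_APPROX_NONE)
    for c in cs:
        A=cv2.contourArea(c)
        if not 80<A<4000: continue
        p=plane(n,c[:,0],8)[:,:2].astype(np.float32)
        (cx,cy),(w,h),ang=cv2.minAreaRect(p)
        print(n,'px',c[:,0].mean(0).round(),'A',A,'xy',round(cx),round(cy),'wh',round(w),round(h),'ang',round(ang),'fill',round(cv2.contourArea(p)/(w*h),2))
E
```

```text
scene px [195. 391.] A 2794.0 xy 859 -277 wh 303 46 ang 87 fill 0.57
scene px [335. 385.] A 2671.5 xy 866 -31 wh 183 58 ang 87 fill 0.73
scene px [168. 366.] A 117.5 xy 825 -324 wh 48 10 ang 52 fill 0.75
scene px [302. 262.] A 1079.5 xy 625 -78 wh 83 84 ang 87 fill 0.79
scene px [210. 246.] A 260.5 xy 578 -276 wh 48 39 ang 7 fill 0.77
scene px [254. 261.] A 325.5 xy 616 -180 wh 13 149 ang 90 fill 0.84
scene px [373. 250.] A 1499.5 xy 603 77 wh 95 94 ang 14 fill 0.91
scene px [463. 248.] A 1028.5 xy 606 276 wh 65 99 ang 74 fill 0.89
scene px [259. 198.] A 486.0 xy 452 -174 wh 69 64 ang 3 fill 0.78
scene px [333. 194.] A 1505.0 xy 442 3 wh 86 135 ang 79 fill 0.95
scene px [414. 181.] A 382.0 xy 414 206 wh 78 44 ang 7 fill 0.88
scene px [  3. 141.] A 85.5 xy 230 -859 wh 102 15 ang 12 fill 0.55
scene px [  5. 105.] A 299.5 xy 74 -905 wh 203 44 ang 23 fill 0.41
scene px [612.  73.] A 85.5 xy 3 919 wh 26 140 ang 48 fill 0.4
scene px [612.  55.] A 566.0 xy -98 981 wh 45 524 ang 49 fill 0.47
scene px [20. 25.] A 82.0 xy -348 -1037 wh 102 32 ang 22 fill 0.57
side px [376. 289.] A 303.0 xy 610 -246 wh 47 40 ang 77 fill 0.78
side px [371. 263.] A 359.0 xy 613 -184 wh 150 16 ang 0 fill 0.82
side px [298. 268.] A 642.5 xy 451 -178 wh 68 67 ang 84 fill 0.79
side px [367. 227.] A 807.5 xy 624 -81 wh 87 85 ang 83 fill 0.79
side px [499. 255.] A 2071.5 xy 893 -171 wh 128 216 ang 5 fill 0.46
side px [290. 208.] A 1441.0 xy 442 -1 wh 96 133 ang 78 fill 0.94
side px [349. 182.] A 914.5 xy 603 72 wh 95 102 ang 14 fill 0.94
side px [283. 151.] A 195.0 xy 433 222 wh 69 59 ang 6 fill 0.62
side px [339. 135.] A 481.0 xy 604 271 wh 79 97 ang 74 fill 0.91
side px [10. 57.] A 736.0 xy -668 1005 wh 105 474 ang 25 fill 0.51
```

View pics/z1.png

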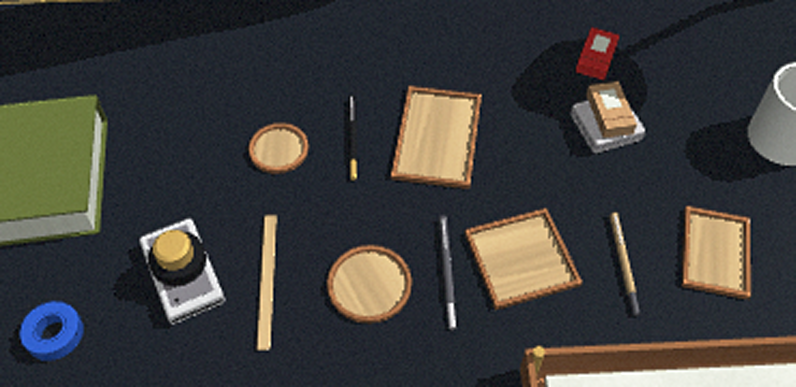

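View pics/z2.png

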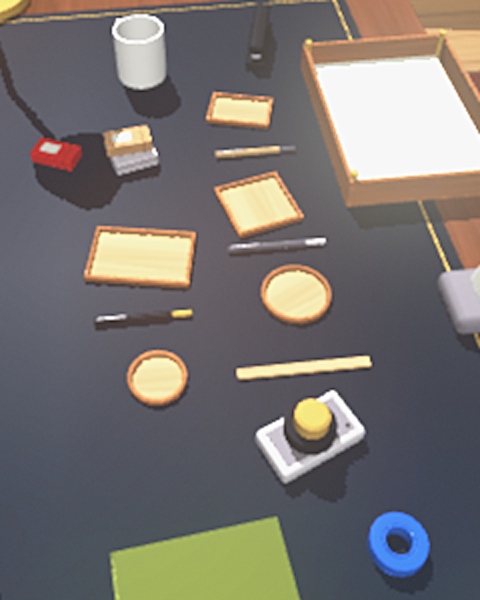

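```bash
python3 -m crank '[[0,0,0,-1.4,0,3.8,1],[0,0,0,-1.4,0,3.8,1],[0,0,0,-1.4,0,3.8,1],[0,0,0,-1.4,0,3.8,1],[0,0,0,-1.4,0,3.8,1],[0,0,0,-1.4,0,3.8,1],[0,0,0,-1.4,0,3.8,1],[0,0,0,-1.4,0,3.8,1],[0,0,0,-1.4,0,3.8,1],[0,0,0,-1.4,0,3.8,1]]' 30
python3 - <<'E'
from h import *
print(plane('scene',[[210,243]],55), plane('side',[[220+312/2,80+415/2]],55))
E
```

```text
clock: 0.98
eef_pos: [522.2, -328.5, 216.4]
tcp_rot: [-1.574, 0.002, -1.246]
contact_force: [0.8, -0.7, -0.1]
opening: 0.998
[[ 599.19473348 -263.69449252   55.        ]] [[ 601.93343512 -266.4698106    55.        ]]
```

```bash
python3 -m crank '[[0,0,0,-0.7,1,1.9,0.2],[0,0,0,-0.7,1,1.9,0.2],[0,0,0,-0.7,1,1.9,0.2],[0,0,0,-0.7,1,1.9,0.2],[0,0,0,-0.7,1,1.9,0.2],[0,0,0,0,1,0,0.2],[0,0,0,0,0.5,0,0.2],[0,0,0,0,0,0,0.2],[0,0,0,0,0,0,0.2],[0,0,0,0,0,0,0.2]]'
python3 - <<'E'
from h import *
s,im=snap('wrist','w1');print(s['eef_pos'],s['tcp_rot'],s['opening'])
E
```

```text
clock: 1.82
eef_pos: [609.2, -254.3, 146.6]
tcp_rot: [-1.574, 0.004, -1.238]
contact_force: [-0.5, 0.3, -0.3]
opening: 0.6
[ 609.15725589 -254.31181129  146.59848099] [-1.57444717  0.00350161 -1.23755394] 0.5995393906595866
```

View pics/w1.png

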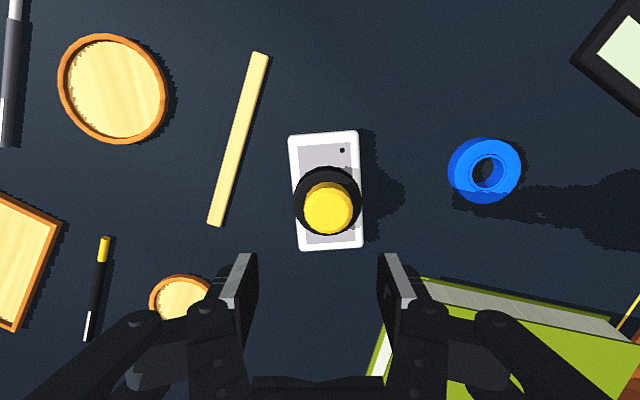

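```bash
python3 - <<'E'
from h import *
im=cv2.imread('pics/w1.png')
cv2.imwrite('pics/z3.png',cv2.resize(im[120:400,190:450],None,fx=2.1,fy=2.1,interpolation=2))
s={'eef_pos':np.array([609.157,-254.312,146.598]),'tcp_rot':np.array([-1.57444717,0.00350161,-1.23755394])}
hsv=cv2.cvtColor(im,cv2.COLOR_BGR2HSV)
roi=np.zeros(im.shape[:2],np.uint8);roi[120:260,270:385]=255
my=cv2.inRange(hsv,(18,120,60),(35,255,255))&roi
def big(m):
    cs,_=cv2.findContours(m,0,1);return max(cs,key=cv2.contourArea)[:,0]
c=big(my);e=cv2.minEnclosingCircle(c);print('weight px',e)
for z in(55,58):
    p=plane('wrist',c,z,s)[:,:2].astype(np.float32);print(z,cv2.minEnclosingCircle(p))
mb=cv2.inRange(hsv,(0,0,0),(180,255,30))&roi
# drive light mask + all inside hull
md=cv2.inRange(hsv,(0,0,100),(180,40,255))&roi
c=cv2.convexHull(np.argwhere(md)[:,::-1].astype(np.int32))[:,0]
p=plane('wrist',c,18,s)[:,:2].astype(np.float32);print('drive',cv2.minAreaRect(p))
n,lab,st,cen=cv2.connectedComponentsWithStats(mb)
for i in range(1,n):
    if st[i,4]>100: print(st[i],cen[i])
ys,xs=np.where((mb>0)|(my>0))
E
```

```text
weight px ((327.79058837890625, 207.31163024902344), 26.20677375793457)
55 ((604.34423828125, -263.1001892089844), 19.775976181030273)
58 ((605.2859497070312, -262.6826477050781), 19.533531188964844)
drive ((603.9274291992188, -263.216064453125), (100.03025817871094, 56.149532318115234), 23.67784881591797)
[295 166  68  61 504] [341.73214286 188.5952381 ]
```

View pics/z3.png

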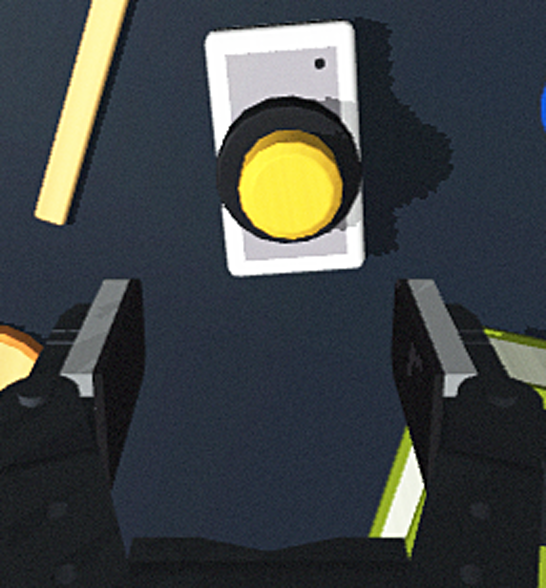

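```bash
python3 - <<'E'
from h import *
out=[]
for n,c in(('scene',(200,285)),('side',(376,250))):
    s,im=snap(n,n+'1')
    ci=cams.camera_info(n);V=np.array(ci['view']);K=np.array(ci['intrinsics'])
    R=Ro.from_euler('xyz',s['tcp_rot']).as_matrix()
    for t in([0,0,0],[0,11,0],[-25,5,0],[25,5,0],[-25,-16,0],[25,-16,0]):
        p=R@np.array(t)+s['eef_pos'];q=V[:3,:3]@p+V[:3,3]
        u,v=K[0,0]*q[0]/-q[2]+K[0,2],-K[1,1]*q[1]/-q[2]+K[1,2];print(n,t,round(u,1),round(v,1))
        cv2.circle(im,(int(round(u)),int(round(v))),0,(0,0,255) if t[1]in(5,11) else(0,255,0),-1)
    x,y=(int(round(u)),int(round(v)))
    out.append(cv2.resize(im[y-60:y+70,x-45:x+55],None,fx=4,fy=4,interpolation=0))
cv2.imwrite('pics/z4.png',np.hstack(out))
E
```

```text
scene [0, 0, 0] 203.7 221.9
scene [0, 11, 0] 205.0 225.2
scene [-25, 5, 0] 217.5 219.3
scene [25, 5, 0] 190.8 227.6
scene [-25, -16, 0] 215.2 212.9
scene [25, -16, 0] 187.8 221.3
side [0, 0, 0] 383.7 256.5
side [0, 11, 0] 383.0 259.8
side [-25, 5, 0] 376.2 247.5
side [25, 5, 0] 390.8 269.0
side [-25, -16, 0] 377.4 241.0
side [25, -16, 0] 392.4 262.7
```

View pics/z4.png

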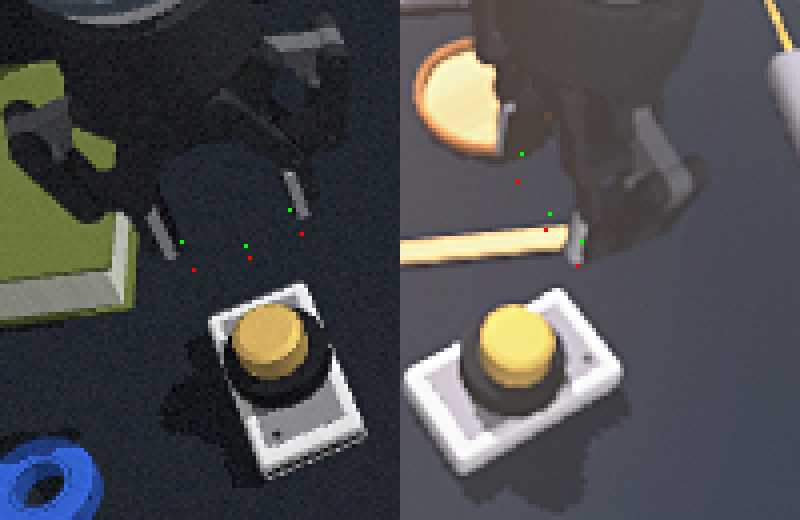

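```bash
python3 - <<'E'
from h import *
s=r.sense();R=Ro.from_euler('xyz',s['tcp_rot']).as_matrix()
for a,b,c in(((172,257),(578,262),(249,253)),((303,217),(503,153),(386,253))):
    A=np.zeros((3,3));B=np.zeros(3)
    o1,d1=ray('scene',[[143+a[0]/4,161+a[1]/4]]);o2,d2=ray('side',[[347+(b[0]-400)/4,203+b[1]/4]]);o3,d3=ray('wrist',[c],s)
    for sel in([(o1,d1),(o2,d2)],[(o1,d1),(o3,d3)],[(o2,d2),(o3,d3)]):
        A=np.zeros((3,3));B=np.zeros(3)
        for o,d in sel:
            d=d[0]/np.linalg.norm(d[0]);P=np.eye(3)-np.outer(d,d);A+=P;B+=P@o
        p=np.linalg.solve(A,B);print('tool',(R.T@(p-s['eef_pos'])).round(1))
E
```

```text
tool [30.  -4.3 -2.3]
tool [   6.3 -137.9   82.6]
tool [-9.4 17.2  3.8]
tool [-31.7  -4.9  -2.5]
tool [ -16.8 -145.    87. ]
tool [  4.7 -34.4  -0.7]
```

```bash
python3 - <<'E'
from h import *
s=r.sense();R=Ro.from_euler('xyz',s['tcp_rot']).as_matrix()
for a,b,c in(((172,257),(578,262),(386,253)),((303,217),(503,153),(249,253))):
    o1,d1=ray('scene',[[143+a[0]/4,161+a[1]/4]]);o2,d2=ray('side',[[347+(b[0]-400)/4,203+b[1]/4]]);o3,d3=ray('wrist',[c],s)
    for sel in([(o1,d1),(o2,d2)],[(o1,d1),(o3,d3)],[(o2,d2),(o3,d3)],[(o1,d1),(o2,d2),(o3,d3)]):
        A=np.zeros((3,3));B=np.zeros(3)
        for o,d in sel:
            d=d[0]/np.linalg.norm(d[0]);P=np.eye(3)-np.outer(d,d);A+=P;B+=P@o
        p=np.linalg.solve(A,B);print('tool',(R.T@(p-s['eef_pos'])).round(1), [round(float(np.linalg.norm(np.cross(p-o,d[0]/np.linalg.norm(d)))),1) for o,d in sel])
E
```

```text
tool [30.  -4.3 -2.3] [1.1, 1.1]
tool [ 28.  -20.9  11.3] [0.9, 0.9]
tool [29.4 -0.6  0.3] [2.5, 2.5]
tool [30.1 -2.9 -0.5] [1.9, 2.4, 3.4]
tool [-31.7  -4.9  -2.5] [2.5, 2.5]
tool [-29.4 -18.    9.7] [0.8, 0.8]
tool [-35.1   1.1  -0.2] [2.4, 2.4]
tool [-32.3  -3.   -0.7] [3.0, 3.5, 3.3]
```

```bash
python3 -m crank '[[0,-2.3,0,0.35,0.5,-0.4,0.2],[0,-2.3,0,0.35,0.5,-0.4,0.2],[0,0,0,0,1.5,0,0.2],[0,0,0,0,1.5,0,0.2],[0,0,0,0,1.5,0,0.2],[0,0,0,0,1.2,0,0.2],[0,0,0,0,1,0,0.2],[0,0,0,0,0.5,0,0.2],[0,0,0,0,0,0,0.2],[0,0,0,0,0,0,0.2]]'
python3 - <<'E'
from h import *
s,im=snap('wrist','w2');s,b=snap('side','s2');s,c=snap('scene','c2')
print(s['eef_pos'],s['tcp_rot'],s['opening'])
cv2.imwrite('pics/z5.png',np.hstack([cv2.resize(b[210:340,320:420],None,fx=4,fy=4,interpolation=2),cv2.resize(c[180:310,160:260],None,fx=4,fy=4,interpolation=2)]))
E
```

```text
clock: 2.8
eef_pos: [606.2, -269.1, 68.2]
tcp_rot: [-1.566, -0.005, -1.158]
contact_force: [0.2, -0.3, 0.1]
opening: 0.601
[ 606.41471748 -269.1598627    68.57369798] [-1.56558506 -0.00575716 -1.15785921] 0.5985677082633426
```

View pics/z5.png

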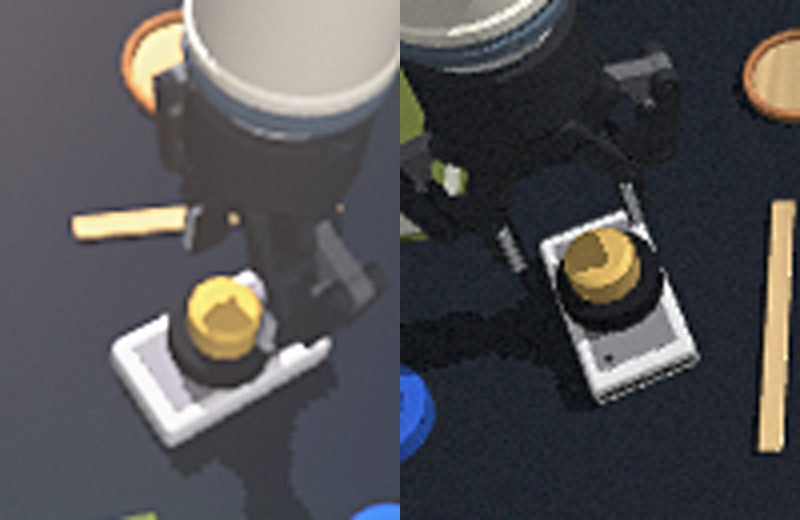

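View pics/w2.png

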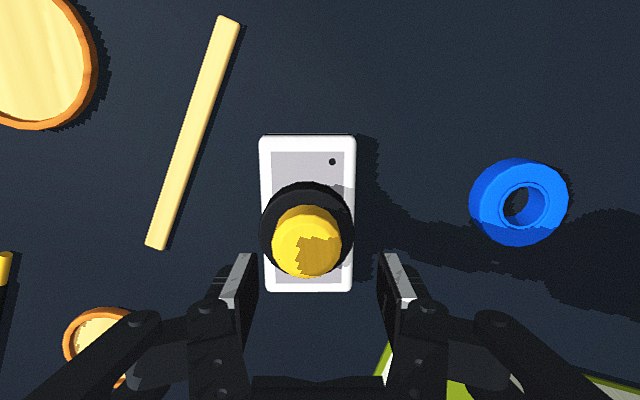

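```bash
cat >> h.py <<'E'
def hsvm(im,lo,hi,roi):
    m=cv2.inRange(cv2.cvtColor(im,cv2.COLOR_BGR2HSV),lo,hi);k=np.zeros_like(m);x0,y0,x1,y1=roi;k[y0:y1,x0:x1]=255;return m&k
def big(m):
    cs,_=cv2.findContours(m,0,1);return max(cs,key=cv2.contourArea)[:,0]
def tool(s,p):
    R=Ro.from_euler('xyz',s['tcp_rot']).as_matrix();return (R.T@(np.array(p)-s['eef_pos'])).round(1)
E
python3 - <<'E'
from h import *
s=r.sense();im=cv2.imread('pics/w2.png')
c=big(hsvm(im,(15,100,60),(35,255,255),(250,180,370,300)))
# widest row extents at top disc
x=c[:,0];print('cols',x.min(),x.max(),'rows',c[:,1].min(),c[:,1].max())
# side-silhouette: base circle z=38 front edge hidden; use top disc z=55 (17mm shoulder) by columns
for z in(55,58):
    p=plane('wrist',c,z,s);e=cv2.minEnclosingCircle(p[:,:2].astype(np.float32));print(z,e,tool(s,[*e[0],z]))
    l=plane('wrist',[[x.min(),245],[x.max(),245]],z,s);print(tool(s,l[0]),tool(s,l[1]))
    print('front',tool(s,plane('wrist',[[306,c[:,1].max()]],z,s)[0]))
E
```

```text
cols 271 341 rows 205 278
55 ((605.1244506835938, -263.3831787109375), 20.232168197631836) [-5.9 13.7  0.9]
[-24.   13.6  -0.5] [11.4 13.8 -0.6]
front [ -6.5  13.6 -19.3]
58 ((606.3668212890625, -262.9178466796875), 19.869888305664062) [-5.9 10.7  2.3]
[-23.6  10.6   0.9] [11.2 10.8  0.8]
front [ -6.4  10.6 -17.6]
```

```bash
python3 -m crank '[[0,0,0,-0.6,0,0,0.2],[0,0,0,0,0.7,0,0.2],[0,0,0,0,0.7,0,0.2],[0,0,0,0,0,0,0.2],[0,0,0,0,0,0,-0.5],[0,0,0,0,0,0,-0.5],[0,0,0,0,0,0,-0.5],[0,0,0,0,0,0,-0.5],[0,0,0,0,0,0,-0.5],[0,0,0,0,0,0,-0.5]]' 40
python3 - <<'E'
from h import *
s,im=snap('wrist','w3');s,b=snap('side','s3');s,c=snap('scene','c3')
print(s['eef_pos'],s['tcp_rot'],s['opening'],s['contact_force'])
cv2.imwrite('pics/z6.png',np.hstack([cv2.resize(b[210:340,320:420],None,fx=4,fy=4,interpolation=2),cv2.resize(c[180:310,160:260],None,fx=4,fy=4,interpolation=2)]))
E
```

```text
clock: 3.78
eef_pos: [605.2, -263.3, 55.1]
tcp_rot: [-1.563, -0.008, -1.157]
contact_force: [0.3, 0.0, -0.0]
opening: 0.246
[ 605.19833314 -263.2823466    55.10431235] [-1.56335959 -0.00810734 -1.15742495] 0.2497504785016929 [ 0.07673271 -0.14702312 -0.26337787]
```

View pics/z6.png

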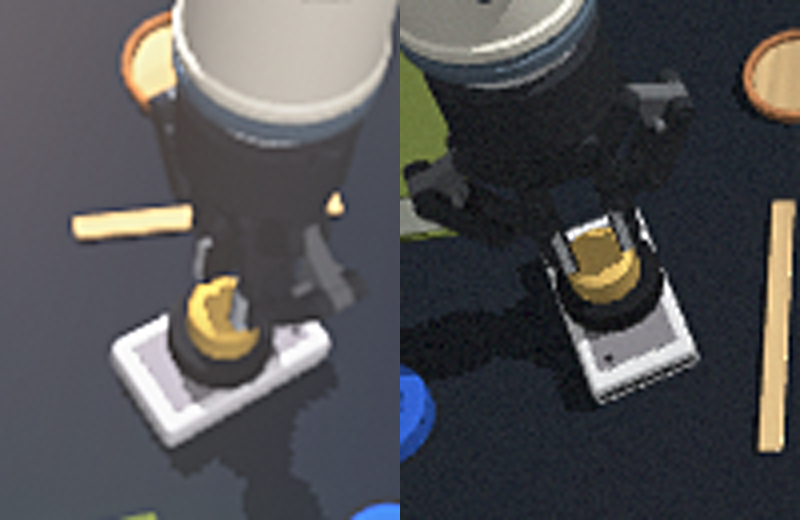

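View pics/w3.png

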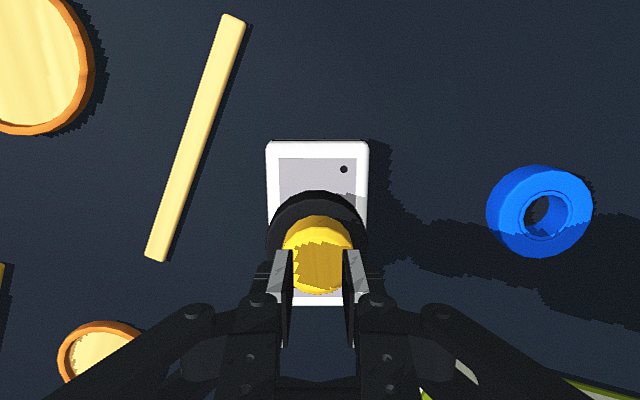

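At opening 0.25 the fingers are above the weight (scene and wrist pictures agree), so the tips sit about 14 mm behind the TCP. The pixel geometry gives the same figure. I'll reopen, go 22 mm deeper and watch the force.

```bash
python3 -m crank '[[0,0,0,0,0,0,0.2],[0,0,0,0,0,0,0.2],[0,0,0,0,0,0,0.2],[0,0,0,0,0,0,0.2],[0,0,0,0,0.5,0,0.2],[0,0,0,0,0.5,0,0.2],[0,0,0,0,0.5,0,0.2],[0,0,0,0,0.5,0,0.2],[0,0,0,0,0.2,0,0.2],[0,0,0,0,0,0,0.2]]' 40
python3 - <<'E'
from h import *
s,im=snap('wrist','w4');s,c=snap('scene','c4')
print(s['eef_pos'],s['tcp_rot'],s['opening'],s['contact_force'])
cv2.imwrite('pics/z7.png',np.hstack([cv2.resize(im[130:390,210:430],None,fx=1.8,fy=2,interpolation=2),cv2.resize(c[180:310,160:260],None,fx=4,fy=4,interpolation=2)]))
E
```

```text
clock: 4.77
eef_pos: [605.2, -263.3, 30.3]
tcp_rot: [-1.564, -0.008, -1.157]
contact_force: [0.2, 0.2, 0.1]
opening: 0.597
[ 605.08252077 -263.27048135   30.43394642] [-1.56380981 -0.00765472 -1.15744673] 0.5951550385121878 [-0.12607924  0.08498114  0.20098987]
```

View pics/z7.png

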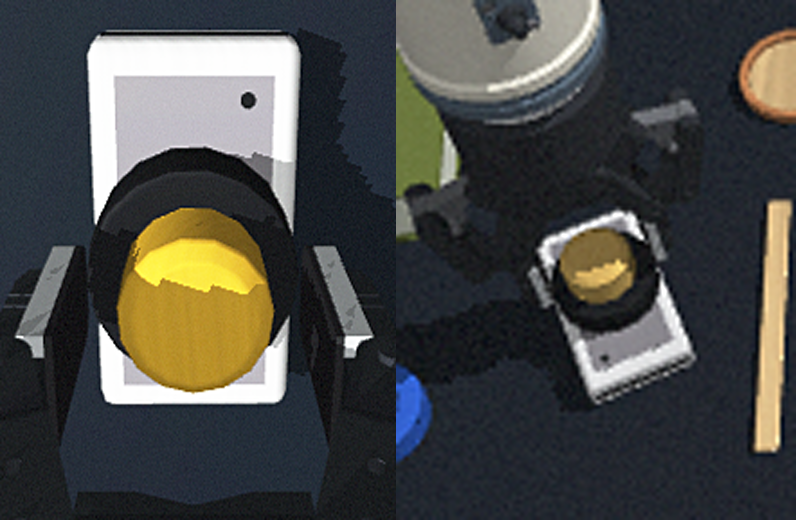

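```bash
python3 -m crank '[[0,0,0,0,-0.15,0,0.2],[0,0,0,0,0,0,-0.5],[0,0,0,0,0,0,-0.5],[0,0,0,0,0,0,-0.5],[0,0,0,0,0,0,-0.5],[0,0,0,0,0,0,-0.5],[0,0,0,0,-0.5,0,-0.5],[0,0,0,0,-0.5,0,-0.5],[0,0,0,0,-0.5,0,-0.5],[0,0,0,0,0,0,-0.5]]' 50
python3 - <<'E'
from h import *
s,im=snap('wrist','w5');s,c=snap('scene','c5')
print(s['eef_pos'],s['tcp_rot'],s['opening'],s['contact_force'])
cv2.imwrite('pics/z8.png',np.hstack([cv2.resize(im[130:390,210:430],None,fx=1.8,fy=2,interpolation=2),cv2.resize(c[180:310,160:260],None,fx=4,fy=4,interpolation=2)]))
E
```

```text
clock: 5.7
eef_pos: [605.3, -263.4, 49.7]
tcp_rot: [-1.563, -0.008, -1.157]
contact_force: [0.0, -0.4, -0.6]
opening: 0.396
[ 605.16461045 -263.30273935   49.34771033] [-1.56328202 -0.00820964 -1.15743343] 0.38942343505243254 [-0.02781448  0.09404448 -1.34809213]
```

View pics/z8.png

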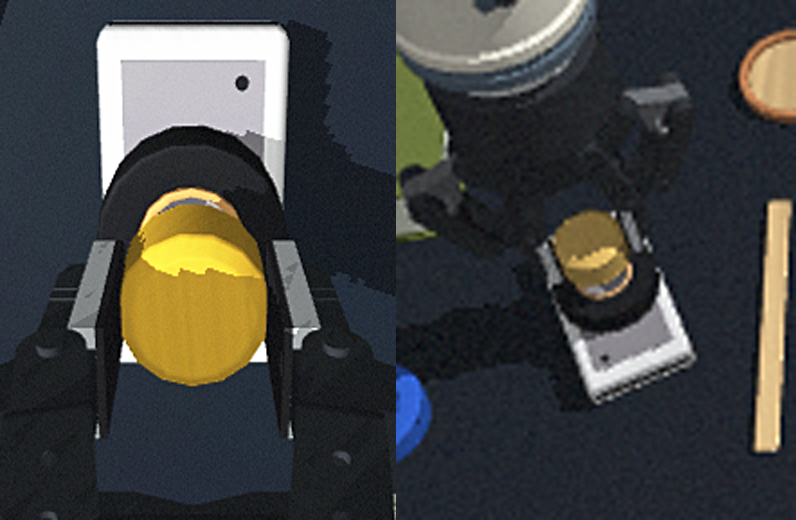

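```bash
python3 -m crank '[[0,0,0,0,-2,0,-0.5],[0,0,0,0,-2,0,-0.5],[0,0,0,-1.7,0,-1.3,-0.5],[0,0,0,-1.7,0,-1.3,-0.5],[0,0,0,-1.7,0,-1.3,-0.5],[0,0,0,-1.7,0,-1.3,-0.5],[0,0,0,-1.7,0,-1.3,-0.5],[0,0,0,-1.7,0,-1.3,-0.5],[0,0,0,-1.7,0,-1.2,-0.5],[0,0,0,-1.5,0,-1,-0.5]]'
python3 -m crank '[[0,0,0,0,0,0,-0.5],[0,0,0,0,0,0,-0.5],[0,0,0,0,0,0,-0.5],[0,0,0,0,0,0,-0.5],[0,0,0,0,0,0,-0.5],[0,0,0,0,0,0,-0.5],[0,0,0,0,0,0,-0.5],[0,0,0,0,0,0,-0.5],[0,0,0,0,0,0,-0.5],[0,0,0,0,0,0,-0.5]]'
python3 - <<'E'
from h import *
s,im=snap('wrist','w6')
print(s['eef_pos'],s['tcp_rot'],s['opening'],tool(s,[451,-175,0]))
E
```

```text
clock: 6.63
eef_pos: [455.8, -179.0, 87.9]
tcp_rot: [-1.561, -0.011, -1.158]
contact_force: [-0.4, 0.4, -1.3]
opening: 0.386
clock: 7.47
eef_pos: [455.6, -178.8, 87.8]
tcp_rot: [-1.561, -0.011, -1.158]
contact_force: [0.3, 0.2, -1.6]
opening: 0.39
[ 455.56023767 -178.84726369   87.83837621] [-1.56123804 -0.01053197 -1.15826092] 0.39002294950874855 [-6.3 87.7 -3.5]
```

View pics/w6.png

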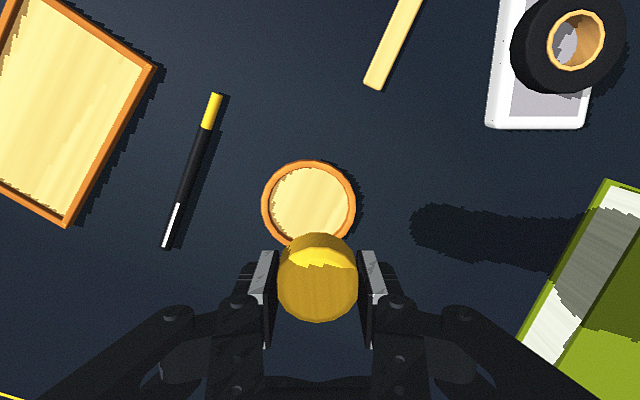

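```bash
cat >> h.py <<'E'
from scipy.optimize import least_squares
def circ(p,R=None):
    p=np.asarray(p)[:,:2];f=(lambda q:np.hypot(*(p-q[:2]).T)-(R or q[2]))
    return least_squares(f,[*p.mean(0),30],loss='soft_l1').x
E
python3 - <<'E'
from h import *
im=cv2.imread('pics/w6.png');s=r.sense()
m=hsvm(im,(5,80,80),(28,255,255),(250,150,370,232))
c=big(m);c=c[(c[:,1]<228)]
p=plane('wrist',c,8,s);q=circ(p,33);print(q,tool(s,[*q[:2],8]));q=circ(p);print(q)
E
```

```text
[ 451.40260318 -174.00009203   30.        ] [-6.9 79.7 -2.6]
[ 452.11519791 -173.70646277   32.29157474]
```

```bash
python3 -m crank '[[0,0,0,-0.35,0.5,-0.1,-0.5],[0,0,0,-0.35,1,-0.1,-0.5],[0,0,0,0,1.2,0,-0.5],[0,0,0,0,1.2,0,-0.5],[0,0,0,0,1.2,0,-0.5],[0,0,0,0,1,0,-0.5],[0,0,0,0,0.8,0,-0.5],[0,0,0,0,0.5,0,-0.5],[0,0,0,0,0,0,-0.5],[0,0,0,0,0,0,-0.5]]'
python3 - <<'E'
from h import *
s,im=snap('wrist','w7');s,c=snap('scene','c7');s,b=snap('side','s7')
print(s['eef_pos'],s['tcp_rot'],s['opening'],s['contact_force'],tool(s,[451.4,-174,0]))
cv2.imwrite('pics/z9.png',np.hstack([cv2.resize(c[130:260,210:310],None,fx=4,fy=4,interpolation=2),cv2.resize(b[200:330,250:350],None,fx=4,fy=4,interpolation=2)]))
E
```

```text
clock: 8.35
eef_pos: [450.9, -172.3, 8.8]
tcp_rot: [-1.561, -0.011, -1.158]
contact_force: [0.3, -0.4, -1.9]
opening: 0.386
[ 451.12569308 -172.4209295     9.23069249] [-1.56028623 -0.0113     -1.15835514] 0.3860965752088555 [-0.59106264 -0.50573802 -1.8739233 ] [ 1.5  9.2 -0.5]
```

View pics/z9.png

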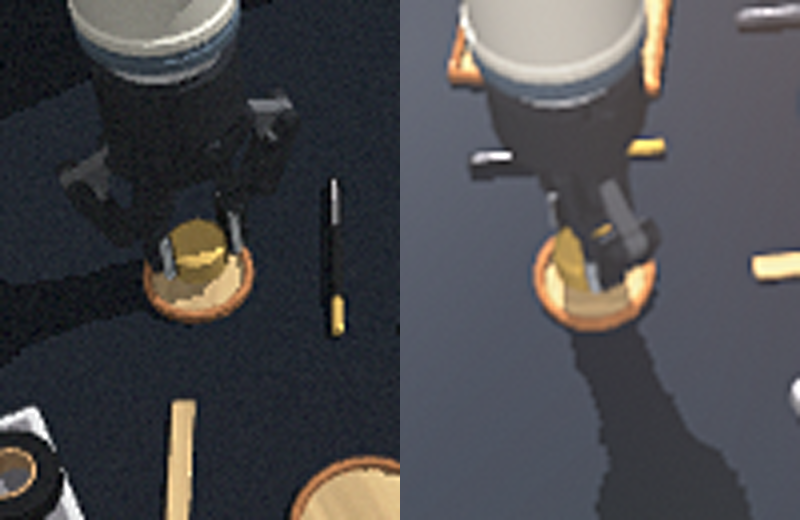

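View pics/w7.png

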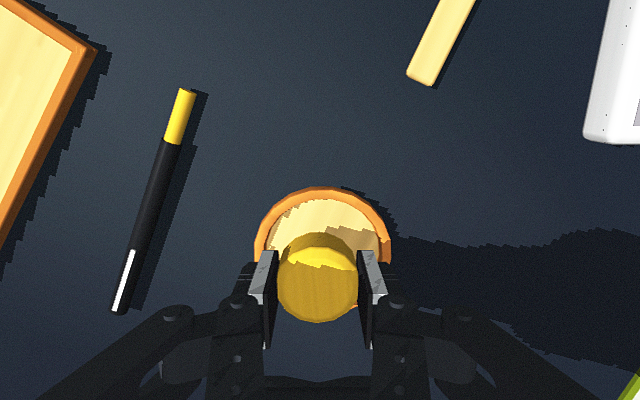

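```bash
python3 -m crank '[[0,0,0,0.2,0.3,0,-0.5],[0,0,0,0,0.3,0,-0.5],[0,0,0,0,0,0,-0.5],[0,0,0,0,0,0,-0.5],[0,0,0,0,0,0,-0.5],[0,0,0,0,0,0,-0.5],[0,0,0,0,0,0,-0.5],[0,0,0,0,0,0,-0.5],[0,0,0,0,0,0,-0.5],[0,0,0,0,0,0,-0.5]]'
python3 -m crank '[[0,0,0,0,0.15,0,-0.5],[0,0,0,0,0.15,0,-0.5],[0,0,0,0,0,0,-0.5],[0,0,0,0,0,0,-0.5],[0,0,0,0,0,0,-0.5],[0,0,0,0,0,0,-0.5],[0,0,0,0,0,0,-0.5],[0,0,0,0,0,0,-0.5],[0,0,0,0,0,0,-0.5],[0,0,0,0,0,0,-0.5]]'
```

```text
clock: 9.33
eef_pos: [453.8, -175.2, 4.6]
tcp_rot: [-1.557, -0.014, -1.159]
contact_force: [-0.8, -0.0, -1.7]
opening: 0.392
clock: 10.17
eef_pos: [453.8, -175.2, 1.2]
tcp_rot: [-1.557, -0.014, -1.158]
contact_force: [0.1, -0.1, -1.5]
opening: 0.396
```

```bash
python3 -m crank '[[0,0,0,-0.15,0.1,-0.15,-0.5],[0,0,0,0,0.1,0,-0.5],[0,0,0,0,0,0,-0.5],[0,0,0,0,0,0,-0.5],[0,0,0,0,0,0,-0.5],[0,0,0,0,0,0,-0.5],[0,0,0,0,0,0,-0.5],[0,0,0,0,0,0,-0.5],[0,0,0,0,0,0,-0.5],[0,0,0,0,0,0,-0.5]]'
python3 -m crank '[[0,0,0,0,0.1,0,-0.5],[0,0,0,0,0.1,0,-0.5],[0,0,0,0,0,0,-0.5],[0,0,0,0,0,0,-0.5],[0,0,0,0,0,0,-0.5],[0,0,0,0,0,0,-0.5],[0,0,0,0,0,0,-0.5],[0,0,0,0,0,0,-0.5],[0,0,0,0,0,0,-0.5],[0,0,0,0,0,0,-0.5]]'
```

```text
clock: 11.0
eef_pos: [451.6, -174.4, -1.0]
tcp_rot: [-1.557, -0.014, -1.159]
contact_force: [-0.3, -0.4, -1.9]
opening: 0.395
clock: 11.83
eef_pos: [452.1, -174.5, -1.8]
tcp_rot: [-1.557, -0.015, -1.159]
contact_force: [0.5, 0.4, 1.0]
opening: 0.393
```

```bash
python3 -m crank '[[0,0,0,0,0,0,0.1],[0,0,0,0,0,0,0.1],[0,0,0,0,0,0,0.1],[0,0,0,0,0,0,0.2],[0,0,0,0,-0.5,0,0.2],[0,0,0,0,-1.5,0,0.2],[0,0,0,0,-2,0,0.2],[0,0,0,0,-2,0,0.4],[0,0,0,0,-2,0,0.6],[0,0,0,0,-1,0,0.8]]'
python3 -m crank '[[0,0,0,1.7,0,1.3,0.8],[0,0,0,1.7,0,1.3,0.8],[0,0,0,1.7,0,1.3,0.8],[0,0,0,1.7,0,1.3,0.8],[0,0,0,1.7,0,1.3,0.8],[0,0,0,1.7,0,1.3,0.8],[0,0,0,1.7,0,1.2,0.8],[0,0,0,1.7,0,1.1,0.8],[0,0,0,0,0,0,0.8],[0,0,0,0,0,0,0.8]]'
python3 - <<'E'
from h import *
s,im=snap('wrist','w8');s,c=snap('scene','c8');print(s['eef_pos'],s['tcp_rot'],s['opening'])
cv2.imwrite('pics/z10.png',np.hstack([cv2.resize(im,None,fx=.8,fy=.8),cv2.resize(c[160:240,220:300],(280,320))]))
E
```

```text
clock: 12.67
eef_pos: [448.2, -172.9, 90.4]
tcp_rot: [-1.561, -0.01, -1.159]
contact_force: [1.4, -0.3, -0.1]
opening: 0.899
clock: 13.5
eef_pos: [601.8, -260.9, 101.3]
tcp_rot: [-1.557, -0.015, -1.158]
contact_force: [0.0, -0.6, -0.2]
opening: 0.903
[ 601.83157403 -260.87947997  101.51916199] [-1.55634656 -0.01546846 -1.15819615] 0.8999099090279523
```

View pics/z10.png

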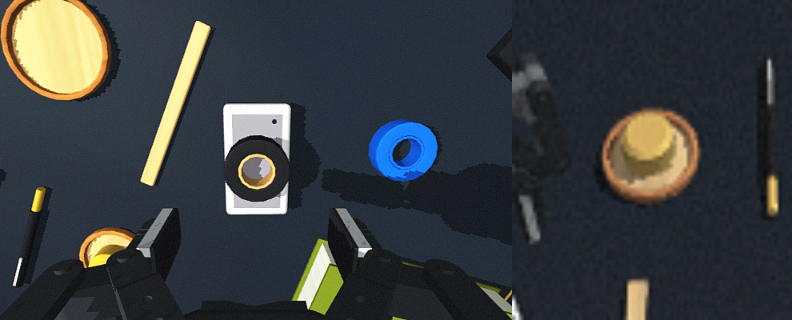

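```bash
python3 - <<'E'
from h import *
s=r.sense();im=cv2.imread('pics/w8.png')
roi=(276,165,366,255)
m=hsvm(im,(8,60,90),(30,255,255),roi);ys,xs=np.where(m);print('core px',len(xs),xs.min(),xs.max(),ys.min(),ys.max())
c=cv2.convexHull(np.c_[xs,ys].astype(np.int32))[:,0]
p=plane('wrist',c,38,s);q=circ(p);print('core',q,tool(s,[*q[:2],38]))
g=cv2.cvtColor(im,cv2.COLOR_BGR2GRAY)
# dark ring hull
d=hsvm(im,(0,0,0),(180,255,28),roi);
c=big(d);p=plane('wrist',cv2.convexHull(c.reshape(-1,1,2))[:,0],38,s);q=circ(p);print('outer',q,tool(s,[*q[:2],38]))
E
```

```text
core px 878 297 343 192 236
core [ 601.27522318 -263.14282124   15.02365991] [ 1.5 63.4 -1.9]
outer [ 605.75343011 -260.97615796   24.55811209] [ 1.3 63.5  3. ]
```

```bash
python3 -m crank '[[-0.8,0,0.9,0.15,0.5,-0.2,0.8],[0,0,0,0,1.2,0,0.8],[0,0,0,0,1.5,0,0.8],[0,0,0,0,1.5,0,0.8],[0,0,0,0,1.5,0,0.8],[0,0,0,0,1.2,0,0.8],[0,0,0,0,0.6,0,0.8],[0,0,0,0,0.2,0,0.8],[0,0,0,0,0,0,0.8],[0,0,0,0,0,0,0.8]]'
python3 - <<'E'
from h import *
s,im=snap('wrist','w9');print(s['eef_pos'],s['tcp_rot'],s['opening'],s['contact_force'])
E
```

```text
clock: 14.43
eef_pos: [594.0, -259.7, 11.5]
tcp_rot: [-1.577, 0.008, -1.157]
contact_force: [-0.4, -0.3, 1.1]
opening: 0.902
[ 593.96942392 -259.69998027   11.47479312] [-1.57678115  0.00755141 -1.15741017] 0.9019020960242388 [-0.41219065 -0.31927769  1.08646892]
```

View pics/w9.png

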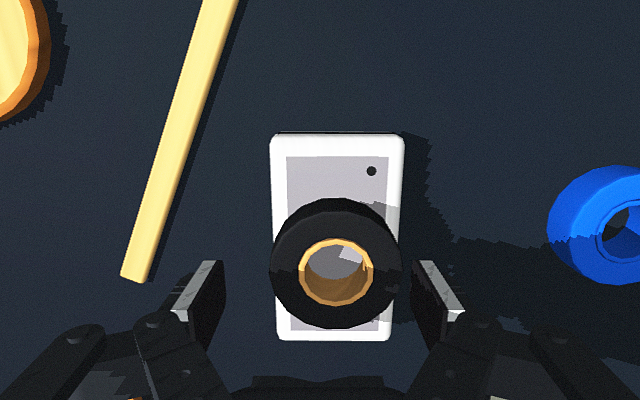

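```bash
python3 -m crank '[[0,0,0,0.6,0,0.5,0.8],[0,0,0,0,0,0,0.8],[0,0,0,0,0,0,0],[0,0,0,0,0,0,0],[0,0,0,0,0,0,0],[0,0,0,0,0,0,0],[0,0,0,0,0,0,0],[0,0,0,0,0,0,0],[0,0,0,0,0,0,0],[0,0,0,0,0,0,0]]' 40
python3 - <<'E'
from h import *
s,im=snap('wrist','w10');print(s['eef_pos'],s['tcp_rot'],s['opening'],s['contact_force'])
E
python3 -m crank '[[0,0,0,0,-0.5,0,0],[0,0,0,0,-0.5,0,0],[0,0,0,0,-1,0,0],[0,0,0,0,0,0,0],[0,0,0,0,0,0,0],[0,0,0,0,0,0,0],[0,0,0,0,0,0,0],[0,0,0,0,0,0,0],[0,0,0,0,0,0,0],[0,0,0,0,0,0,0]]'
python3 - <<'E'
from h import *
s,im=snap('wrist','w11');print(s['eef_pos'],s['tcp_rot'],s['opening'],s['contact_force'])
s,c=snap('scene','c11')
cv2.imwrite('pics/z11.png',np.hstack([cv2.resize(im,None,fx=.8,fy=.8),cv2.resize(c[190:290,160:260],(280,320))]))
E
```

```text
clock: 15.32
eef_pos: [604.2, -264.7, 15.2]
tcp_rot: [-1.573, 0.003, -1.157]
contact_force: [0.5, -0.7, -0.1]
opening: 0.598
[ 604.20243865 -264.65155531   15.19590661] [-1.57267945  0.00314204 -1.15739706] 0.5978738994933093 [ 0.47494215 -0.68040857 -0.12546985]
clock: 16.2
eef_pos: [604.3, -264.7, 37.8]
tcp_rot: [-1.572, 0.003, -1.157]
contact_force: [-0.2, 0.4, -0.2]
opening: 0.598
[ 604.3459438  -264.72111699   37.76897786] [-1.57237098  0.00282077 -1.15742778] 0.5978762578109726 [-0.24362513  0.40398739 -0.24420564]
```

View pics/z11.png

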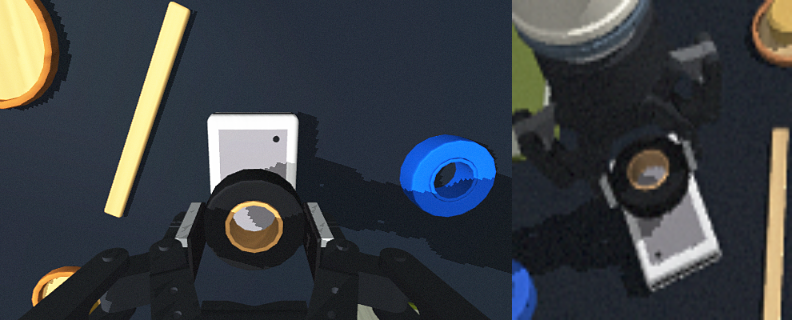

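```bash
python3 -m crank '[[0,0,0,0,-2,0,0],[0,0,0,0,-2,0,0],[0,0,0,-2,0,1.1,0],[0,0,0,-2,0,1.1,0],[0,0,0,-2,0,1.1,0],[0,0,0,-2,0,1.1,0],[0,0,0,-2,0,1.1,0],[0,0,0,-2,0,1.1,0],[0,0,0,-2,0,1.1,0],[0,0,0,-1.5,0,1,0]]'
python3 - <<'E'
from h import *
s,im=snap('wrist','w12');print(s['eef_pos'],s['tcp_rot'],s['opening'],s['contact_force'],tool(s,[624,-78.5,0]))
c=big(hsvm(im,(5,80,80),(28,255,255),(200,60,420,250)))
print(c.min(0),c.max(0))
E
```

```text
clock: 17.13
eef_pos: [621.6, -85.0, 78.8]
tcp_rot: [-1.573, 0.003, -1.164]
contact_force: [0.9, -0.6, 0.1]
opening: 0.602
[621.61230844 -85.04464412  78.82096902] [-1.57319779  0.00281575 -1.16375884] 0.6022501276026919 [ 0.92039545 -0.62880883  0.10767339] [-4.8 78.8  5. ]
[247 134] [374 238]
```

View pics/w12.png

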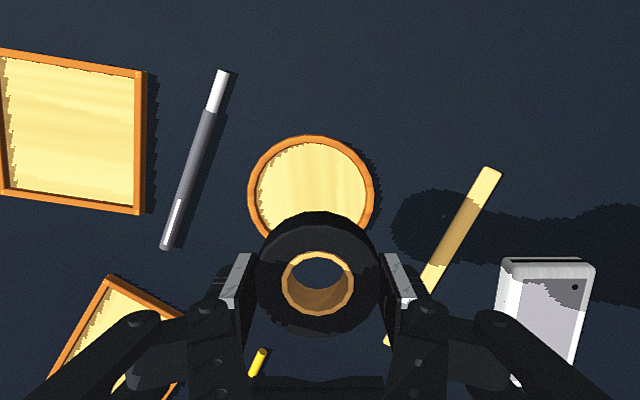

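```bash
python3 - <<'E'
from h import *
s=r.sense();im=cv2.imread('pics/w12.png')
c=big(hsvm(im,(5,80,80),(28,255,255),(200,60,420,250)));c=c[c[:,1]<205]
q=circ(plane('wrist',c,8,s),42);print('tray',q,tool(s,[*q[:2],8]));print(circ(plane('wrist',c,8,s)))
m=hsvm(im,(8,60,90),(30,255,255),(270,245,365,325));ys,xs=np.where(m)
h=cv2.convexHull(np.c_[xs,ys].astype(np.int32))[:,0]
for dz in(18,22.8):
    q=circ(plane('wrist',h,s['eef_pos'][2]+dz,s));print('core',q,tool(s,[*q[:2],s['eef_pos'][2]+dz]))
E
```

```text
tray [625.1823802  -75.05006395  30.        ] [-5.3 70.9  5.7]
[626.2050036  -74.61564526  41.11052786]
core [618.35551064 -83.28995937  15.53627245] [ -0.8 -18.   -4. ]
core [620.96705443 -82.17644076  14.98508752] [ -0.8 -22.8  -1.2]
```

```bash
python3 -m crank '[[0,0,0,-0.2,0.5,0.3,0],[0,0,0,-0.2,1,0.3,0],[0,0,0,0,1.2,0,0],[0,0,0,0,1.2,0,0],[0,0,0,0,1.2,0,0],[0,0,0,0,1,0,0],[0,0,0,0,0.6,0,0],[0,0,0,0,0.3,0,0],[0,0,0,0,0,0,0],[0,0,0,0,0,0,0]]'
python3 - <<'E'
from h import *
s,im=snap('wrist','w13');print(s['eef_pos'],s['tcp_rot'],s['opening'],s['contact_force'],tool(s,[624.8,-76.5,0]))
s,c=snap('scene','c13')
cv2.imwrite('pics/z13.png',np.hstack([cv2.resize(im,None,fx=.8,fy=.8),cv2.resize(c[200:300,250:350],(280,320))]))
E
```

```text
clock: 18.02
eef_pos: [624.0, -77.6, -2.1]
tcp_rot: [-1.577, 0.006, -1.164]
contact_force: [0.6, 0.1, -0.2]
opening: 0.604
[623.99037725 -77.63305574  -2.0894744 ] [-1.57701426  0.00569203 -1.16388785] 0.6037037449225305 [ 0.62188336  0.07915355 -0.17774846] [-0.7 -2.1  1.2]
```

View pics/z13.png

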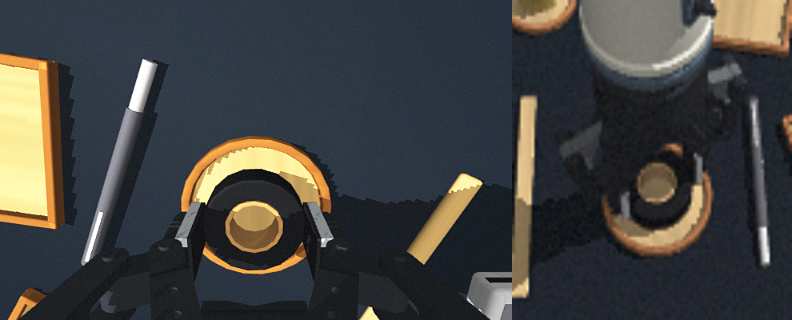

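```bash
python3 -m crank '[[0,0,0,0,0.1,0,0],[0,0,0,0,0.1,0,0],[0,0,0,0,0,0,0.6],[0,0,0,0,0,0,0.6],[0,0,0,0,0,0,0.6],[0,0,0,0,0,0,0.6],[0,0,0,0,-0.5,0,0.6],[0,0,0,0,-1.5,0,0.8],[0,0,0,0,-2.5,0,0.9],[0,0,0,0,-3,0,0.9]]'
python3 -m crank '[[0,0,0,2,0,-1.2,0.9],[0,0,0,2,0,-1.2,0.9],[0,0,0,2,0,-1.2,0.9],[0,0,0,2,0,-1.2,0.9],[0,0,0,2,0,-1.2,0.9],[0,0,0,2,0,-1.1,0.9],[0,0,0,2,0,-1.1,0.9],[0,0,0,2,0,-1,0.9],[0,0,0,0,0,0,0.9],[0,0,0,0,0,0,0.9]]'
python3 - <<'E'
from h import *
s,im=snap('wrist','w14');print(s['eef_pos'],s['tcp_rot'],s['opening'])
m=hsvm(im,(0,0,110),(180,45,255),(230,100,400,260))
h=cv2.convexHull(big(m).reshape(-1,1,2))[:,0];p=plane('wrist',h,18,s)[:,:2].astype(np.float32);e=cv2.minAreaRect(p);print(e,tool(s,[*e[0],18]))
s,c=snap('scene','c14')
cv2.imwrite('pics/z14.png',np.hstack([cv2.resize(im,None,fx=.8,fy=.8),cv2.resize(c[200:300,250:350],(280,320))]))
E
```

```text
clock: 18.95
eef_pos: [622.1, -77.1, 71.0]
tcp_rot: [-1.582, 0.008, -1.163]
contact_force: [0.8, -0.3, 0.5]
opening: 0.946
clock: 19.78
eef_pos: [606.6, -268.8, 84.4]
tcp_rot: [-1.568, -0.002, -1.16]
contact_force: [0.7, -0.4, -0.1]
opening: 0.949
[ 606.56291882 -268.80686922   84.36802958] [-1.56782872 -0.00159595 -1.16027898] 0.9489020323427461
((610.8449096679688, -260.2300720214844), (84.13581848144531, 55.67060852050781), 23.638566970825195) [-6.3 66.4  7.2]
```

View pics/z14.png

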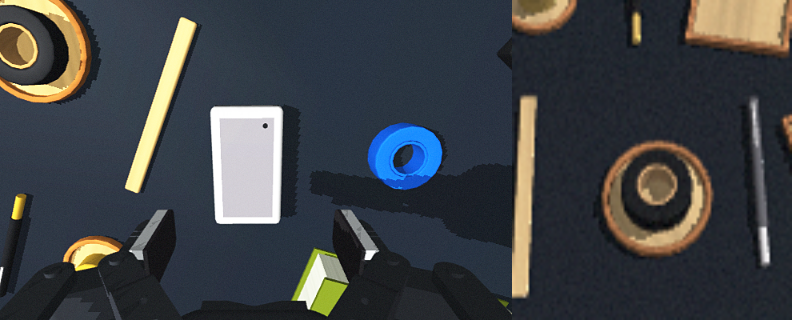

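```bash
python3 - <<'E'
from h import *
s=r.sense();im=cv2.imread('pics/w14.png')
m=hsvm(im,(0,0,110),(180,45,255),(240,100,380,300))
h=cv2.convexHull(big(m).reshape(-1,1,2))[:,0];p=plane('wrist',h,18,s)[:,:2].astype(np.float32);e=cv2.minAreaRect(p);print(e,tool(s,[*e[0],18]))
E
```

```text
((604.1281127929688, -262.408935546875), (99.22601318359375, 55.68165969848633), 23.705387115478516) [-6.2 66.3 -0.4]
```

```bash
python3 -m crank '[[0,0,0,-0.3,0.5,0,0.9],[0,0,0,-0.3,1,0,0.9],[0,0,0,0,1.5,0,0.9],[0,0,0,0,1.5,0,0.9],[0,0,0,0,1.5,0,0.9],[0,0,0,0,1.2,0,0.9],[0,0,0,0,0.7,0,0.9],[0,0,0,0,0.2,0,0.9],[0,0,0,0,0,0,0.9],[0,0,0,0,0,0,0.9]]' 60
python3 - <<'E'
from h import *
s,im=snap('wrist','w15');print(s['eef_pos'],s['tcp_rot'],s['opening'],s['contact_force'],tool(s,[604,-262.6,0]))
E
```

```text
clock: 20.72
eef_pos: [603.8, -252.1, -4.3]
tcp_rot: [-1.57, 0.002, -1.151]
contact_force: [0.6, -0.7, -0.1]
opening: 0.952
[ 603.78076401 -252.13042939   -4.31956678] [-1.56958346  0.00184356 -1.15070171] 0.951959755056459 [ 0.64961188 -0.69329542 -0.14993977] [ 9.6 -4.3 -4.1]
```

View pics/w15.png

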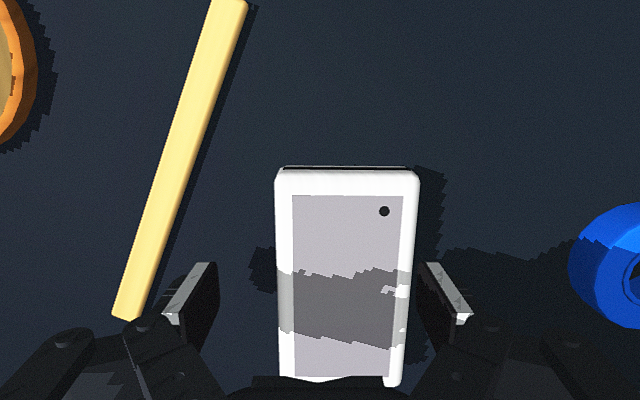

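```bash
python3 -m crank '[[0,0,0,0.75,0.1,-0.3,0.9],[0,0,0,0,0,0,0.9],[0,0,0,0,0,0,0.9],[0,0,0,0,0,0,0],[0,0,0,0,0,0,0],[0,0,0,0,0,0,0],[0,0,0,0,0,0,0],[0,0,0,0,0,0,0],[0,0,0,0,0,0,0],[0,0,0,0,0,0,0]]' 60
python3 - <<'E'
from h import *
s,im=snap('wrist','w16');print(s['eef_pos'],s['tcp_rot'],s['opening'],s['contact_force'],tool(s,[604,-262.6,0]))
E
python3 -m crank '[[0,0,0,0,-0.5,0,0],[0,0,0,0,-0.5,0,0],[0,0,0,0,-1,0,0],[0,0,0,0,0,0,0],[0,0,0,0,0,0,0],[0,0,0,0,0,0,0],[0,0,0,0,0,0,0],[0,0,0,0,0,0,0],[0,0,0,0,0,0,0],[0,0,0,0,0,0,0]]'
python3 - <<'E'
from h import *
s,im=snap('wrist','w17');print(s['eef_pos'],s['tcp_rot'],s['opening'],s['contact_force'])
s,c=snap('scene','c17')
cv2.imwrite('pics/z17.png',np.hstack([cv2.resize(im,None,fx=.8,fy=.8),cv2.resize(c[190:290,160:260],(280,320))]))
E
```

```text
clock: 21.6
eef_pos: [606.2, -262.8, -1.6]
tcp_rot: [-1.566, -0.002, -1.152]
contact_force: [0.3, -0.6, 1.2]
opening: 0.629
[ 606.16414487 -262.83208388   -1.57994241] [-1.56577178 -0.00243674 -1.15190025] 0.6292039036420944 [ 0.26710561 -0.56506765  1.16691021] [-1.1 -1.6 -1.9]
clock: 22.48
eef_pos: [605.6, -262.4, 20.3]
tcp_rot: [-1.566, -0.002, -1.152]
contact_force: [0.3, -0.6, -2.8]
opening: 0.632
[ 605.55309436 -262.39852042   20.25753434] [-1.56637704 -0.0016584  -1.15165494] 0.6316303913130352 [ 0.27930474 -0.59475872 -2.75109891]
```

View pics/z17.png

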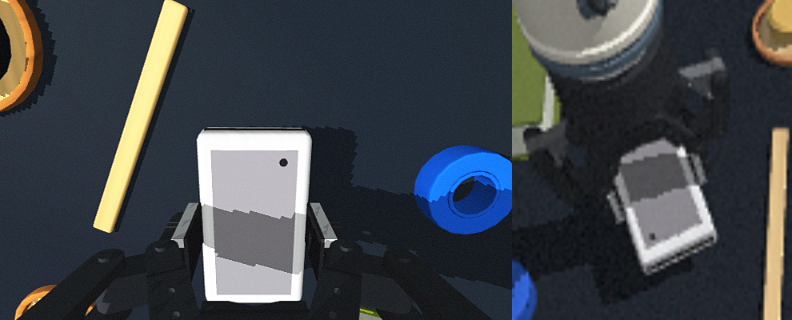

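```bash
python3 -m crank '[[0,0,0,0,-1.5,0,0],[0,0,0,0,-2.5,0,0],[0,0,0,-1.5,-1,-0.2,0],[0,0,0,-2.5,0,-0.4,0],[0,0,0,-3,0,-0.4,0],[0,0,0,-3,0,-0.4,0],[0,0,0,-3,0,-0.4,0],[0,0,0,-3,0,-0.4,0],[0,0,0,-3,0,-0.4,0],[0,0,0,-2,0,-0.3,0]]' 80
python3 -m crank '[[0,6,0,-2,0,0,0],[0,7,0,-2,0,0,0],[0,7,0,-1.2,0,-0.6,0],[0,7,0,-0.6,0,-0.6,0],[0,5,0,0,0,0,0],[0,0,0,0,0,0,0],[0,0,0,0,0,0,0],[0,0,0,0,0,0,0],[0,0,0,0,0,0,0],[0,0,0,0,0,0,0]]'
python3 - <<'E'
from h import *
s,im=snap('wrist','w18');print(s['eef_pos'],s['tcp_rot'],s['opening'],s['contact_force'],tool(s,[442,3,0]))
E
```

```text
clock: 23.42
eef_pos: [491.5, -80.0, 71.0]
tcp_rot: [-1.563, -0.005, -1.157]
contact_force: [0.6, 1.0, -3.0]
opening: 0.623
clock: 24.25
eef_pos: [458.2, -20.2, 71.4]
tcp_rot: [-1.562, 0.0, -1.724]
contact_force: [-0.0, 0.2, -1.2]
opening: 0.622
[458.1665049  -20.24158669  71.38750019] [-1.56247276e+00  4.11573236e-04 -1.72412242e+00] 0.6221226059486652 [-0.02701047  0.23282767 -1.21473398] [-20.5  71.2 -20.1]
```

View pics/w18.png

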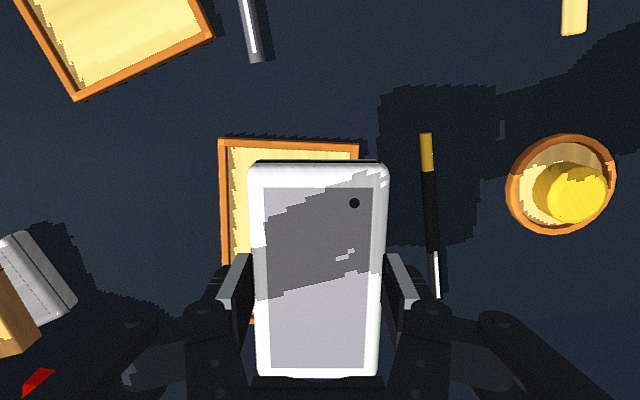

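```bash
python3 - <<'E'
from h import *
s=r.sense();im=cv2.imread('pics/w18.png')
m=hsvm(im,(5,80,60),(28,255,255),(205,125,370,260))
c=big(m)
# left outer edge per row, top edge per col
L=[(int(np.where(m[y])[0].min()),y) for y in range(155,240,5)];T=[(x,int(np.where(m[:,x])[0].min())) for x in range(228,352,6)]
pl=plane('wrist',L,8,s)[:,:2];pt=plane('wrist',T,8,s)[:,:2]
def fit(p): return cv2.fitLine(p.astype(np.float32),cv2.DIST_HUBER,0,.01,.01).ravel()
l,t=fit(pl),fit(pt)
for q in(l,t): print(np.degrees(np.arctan2(q[1],q[0])).round(1))
A=np.c_[l[:2],-t[:2]];k=np.linalg.solve(A,t[2:]-l[2:]);corner=l[2:]+k[0]*l[:2];print('corner',corner,m[140,219])
R=plane('wrist',[[359,145]],8,s)[0][:2];print('R',R,np.linalg.norm(R-corner))
ty=s['tcp_rot'][2]
# directions: short axis along top edge, long axis along left edge down the image
d1=(R-corner)/np.linalg.norm(R-corner);d2=np.array([d1[1],-d1[0]]);
for d in(d2,-d2): cen=corner+43*d1+65*d;print(cen,tool(s,[*cen,8]))
E
```

```text
-11.6
78.5
corner [514.4922   31.90932] 255
R [496.52485103 -51.3504822 ] 85.17640506955877
[441.88425506   3.58816008] [-21.1  63.2 -20.3]
[568.95905218 -23.83438421] [-13.4  64.3 109.5]
```

```bash
python3 -m crank '[[0,2.5,0,-1,0,-0.9,0],[0,0,0,-0.9,0,-0.8,0],[0,0,0,0,0.5,0,0],[0,0,0,0,1,0,0],[0,0,0,0,1,0,0],[0,0,0,0,1,0,0],[0,0,0,0,0.6,0,0],[0,0,0,0,0.3,0,0],[0,0,0,0,0,0,0],[0,0,0,0,0,0,0]]'
python3 - <<'E'
from h import *
s,im=snap('wrist','w19');print(s['eef_pos'],s['tcp_rot'],s['opening'],s['contact_force'],tool(s,[442,3.5,0]))
s,c=snap('scene','c19');s,b=snap('side','s19')
cv2.imwrite('pics/z19.png',np.hstack([cv2.resize(c[140:240,280:380],(400,400)),cv2.resize(b[150:250,240:340],(400,400))]))
E
```

```text
clock: 25.13
eef_pos: [446.2, 1.1, 22.4]
tcp_rot: [-1.561, 0.0, -1.759]
contact_force: [-0.1, -0.5, -2.9]
opening: 0.622
[446.23379473   1.06898255  22.41782691] [-1.56112155e+00  3.47737053e-04 -1.75903883e+00] 0.6216898686348845 [-0.06583449 -0.54063183 -2.92000097] [-1.6 22.4 -4.8]
```

View pics/w19.png

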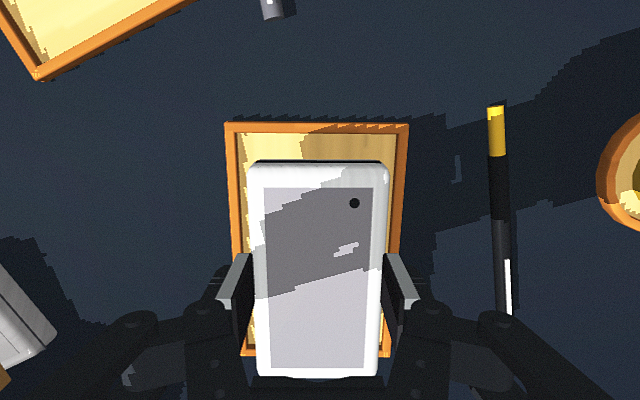

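View pics/z19.png

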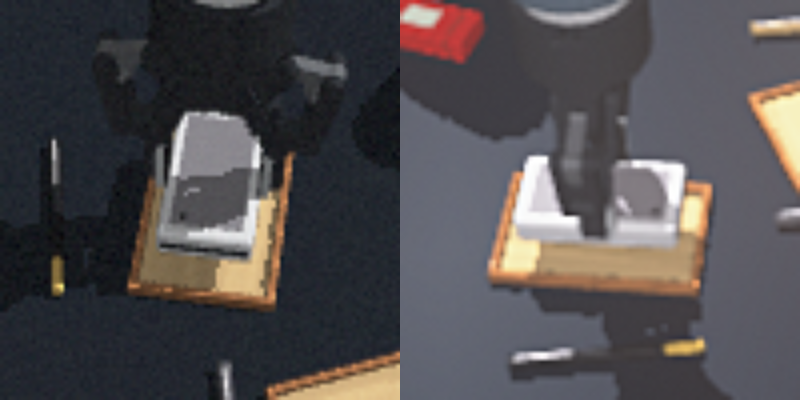

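```bash
python3 -m crank '[[0,0.7,0,-0.1,0.4,-0.2,0],[0,0,0,0,0.5,0,0],[0,0,0,0,0.4,0,0],[0,0,0,0,0.2,0,0],[0,0,0,0,0,0,0],[0,0,0,0,0,0,0],[0,0,0,0,0,0,0],[0,0,0,0,0,0,0],[0,0,0,0,0,0,0],[0,0,0,0,0,0,0]]'
python3 - <<'E'
from h import *
s,im=snap('wrist','w20');print(s['eef_pos'],s['tcp_rot'],s['opening'],s['contact_force'],tool(s,[442,3.5,0]))
E
```

```text
clock: 26.12
eef_pos: [445.9, 2.6, 7.5]
tcp_rot: [-1.557, 0.001, -1.773]
contact_force: [-0.3, -0.5, -1.9]
opening: 0.621
[445.8956473    2.61528969   7.53027317] [-1.55742106e+00  1.27297495e-03 -1.77261974e+00] 0.6211006745158574 [-0.31954018 -0.51124565 -1.88040029] [-0.1  7.5 -4.1]
```

View pics/w20.png

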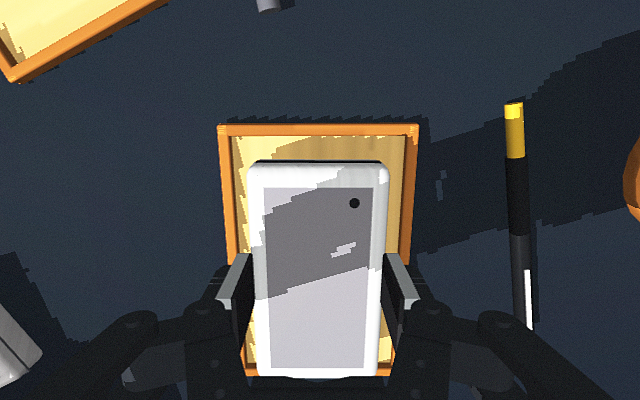

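```bash
python3 -m crank '[[-0.7,0,0,0,0.2,-0.2,0],[0,0,0,0,0.2,0,0],[0,0,0,0,0.1,0,0],[0,0,0,0,0,0,0],[0,0,0,0,0,0,0],[0,0,0,0,0,0,0],[0,0,0,0,0,0,0],[0,0,0,0,0,0,0],[0,0,0,0,0,0,0],[0,0,0,0,0,0,0]]'
python3 -m crank '[[0,0,0,0,0.1,0,0],[0,0,0,0,0,0,0],[0,0,0,0,0,0,0],[0,0,0,0,0,0,0],[0,0,0,0,0,0,0],[0,0,0,0,0,0,0],[0,0,0,0,0,0,0],[0,0,0,0,0,0,0],[0,0,0,0,0,0,0],[0,0,0,0,0,0,0]]'
python3 - <<'E'
from h import *
s,im=snap('wrist','w21');print(s['eef_pos'],s['tcp_rot'],s['opening'],s['contact_force'],tool(s,[442,3.5,0]))
E
```

```text
clock: 27.0
eef_pos: [444.0, 3.0, 2.1]
tcp_rot: [-1.571, 0.001, -1.773]
contact_force: [0.1, 0.3, -2.5]
opening: 0.622
clock: 27.83
eef_pos: [444.1, 3.1, 1.7]
tcp_rot: [-1.57, 0.001, -1.773]
contact_force: [-0.4, 0.4, -0.4]
opening: 0.625
[444.10550413   3.06232992   1.66050077] [-1.57020152e+00  1.43418894e-03 -1.77265645e+00] 0.6253192016148993 [-0.40960126  0.432754   -0.36164936] [-0.   1.7 -2.2]
```

```bash
python3 -m crank '[[0,0,0,0,0,0,0.5],[0,0,0,0,0,0,0.6],[0,0,0,0,0,0,0.6],[0,0,0,0,0,0,0.6],[0,0,0,0,-0.5,0,0.6],[0,0,0,0,-1.5,0,0.7],[0,0,0,0,-2.5,0,0.7],[0,0,0,0,-3,0,0.7],[0,0,0,0,-3,0,0.7],[0,0,0,0,0,0,0.7]]'
python3 -m crank '[[0,0,0,-2.2,0,-0.6,0.7],[0,0,0,-2.2,0,-0.6,0.7],[0,0,0,-2.2,0,-0.6,0.7],[0,0,0,-2.2,0,-0.6,0.7],[0,0,0,-2.2,0,-0.6,0.7],[0,0,0,-2.2,0,-0.6,0.7],[0,0,0,-2.2,0,-0.6,0.7],[0,0,0,-2.2,0,-0.6,0.7],[0,0,0,-2,0,0,0.7],[0,0,0,0,0,0,0.7]]' 40
python3 - <<'E'
from h import *
s,im=snap('wrist','w22');print(s['eef_pos'],s['tcp_rot'],s['opening'])
s,c=snap('scene','c22')
print(plane('scene',[[414.6,180.2]],38))
cv2.imwrite('pics/z22.png',np.hstack([cv2.resize(im,None,fx=.8,fy=.8),cv2.resize(c[140:240,280:380],(280,320))]))
E
```

```text
clock: 28.72
eef_pos: [442.8, 2.9, 110.9]
tcp_rot: [-1.574, 0.001, -1.773]
contact_force: [2.1, 0.6, 1.2]
opening: 0.849
clock: 29.55
eef_pos: [436.5, 212.7, 114.8]
tcp_rot: [-1.565, 0.004, -1.777]
contact_force: [0.4, -0.2, -0.6]
opening: 0.852
[436.47488385 212.73168521 114.79725999] [-1.5652086   0.00381888 -1.77713653] 0.8521260489987857
[[438.30471601 195.91655413  38.        ]]
```

View pics/z22.png

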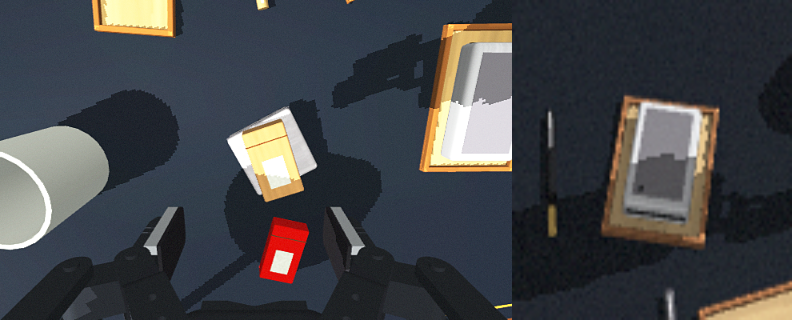

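```bash
python3 - <<'E'
from h import *
s=r.sense();im=cv2.imread('pics/w22.png')
cv2.imwrite('pics/z23.png',cv2.resize(im[120:370,260:420],None,fx=2.3,fy=2.3,interpolation=2))
hs=cv2.cvtColor(im,cv2.COLOR_BGR2HSV)
m=hsvm(im,(10,90,80),(28,255,255),(270,120,400,260))
c=big(m);h=cv2.convexHull(c.reshape(-1,1,2))[:,0];p=plane('wrist',h,37,s)[:,:2].astype(np.float32);e=cv2.minAreaRect(p);print('stap',e,tool(s,[*e[0],37]),cv2.boxPoints(cv2.minAreaRect(h)).round())
m2=hsvm(im,(0,0,110),(180,60,255),(270,120,400,260))|m
h=cv2.convexHull(big(m2).reshape(-1,1,2))[:,0];p=plane('wrist',h,20,s)[:,:2].astype(np.float32);e=cv2.minAreaRect(p);print('tin',e,tool(s,[*e[0],20]))
m3=hsvm(im,(0,150,60),(6,255,255),(270,120,400,370));print('red',cv2.minAreaRect(plane('wrist',big(m3),18,s)[:,:2].astype(np.float32)))
E
```

```text
stap ((433.473388671875, 194.37939453125), (66.3436050415039, 36.028717041015625), 6.916925430297852) [15.8 77.3  1.3] [[300. 164.]
 [352. 147.]
 [380. 238.]
 [329. 254.]]
tin ((429.8656005859375, 191.3973388671875), (77.9903793334961, 61.21529769897461), 16.130720138549805) [19.5 94.2 -1.6]
red ((332.8023681640625, 201.87322998046875), (38.83320617675781, 71.26158142089844), 64.77279663085938)
```

View pics/z23.png

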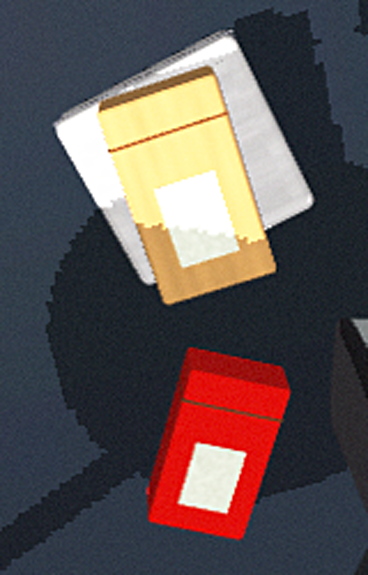

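```bash
python3 -m crank '[[0,-6.2,0,0,0.5,0,0.4],[0,-6.2,0,0,1,0,0.4],[0,-6,0,0,1,0,0.4],[0,0,0,0.7,1,-0.3,0.4],[0,0,0,0.7,1,-0.2,0.4],[0,0,0,0,1,0,0.4],[0,0,0,0,0.8,0,0.4],[0,0,0,0,0.5,0,0.4],[0,0,0,0,0,0,0.4],[0,0,0,0,0,0,0.4]]'
python3 - <<'E'
from h import *
s,im=snap('wrist','w24');print(s['eef_pos'],s['tcp_rot'],s['opening'],s['contact_force'],tool(s,[432.5,194.3,38]))
m=hsvm(im,(10,90,80),(28,255,255),(220,120,430,380))
c=big(m);h=cv2.convexHull(c.reshape(-1,1,2))[:,0];p=plane('wrist',h,38,s)[:,:2].astype(np.float32);e=cv2.minAreaRect(p);print('stap',e,tool(s,[*e[0],38]))
E
```

```text
clock: 30.48
eef_pos: [430.1, 187.2, 42.4]
tcp_rot: [-1.57, -0.002, -1.446]
contact_force: [-0.3, 0.4, -0.1]
opening: 0.704
[430.05797362 187.22485006  42.44846107] [-1.56974358 -0.00201516 -1.44571853] 0.7036293037381167 [-0.34620791  0.41844669 -0.11128532] [-6.7  4.4  3.3]
stap ((435.8937683105469, 197.38330078125), (66.21627807617188, 35.70245361328125), 6.977370738983154) [-9.4  4.4  7.1]
```

View pics/w24.png

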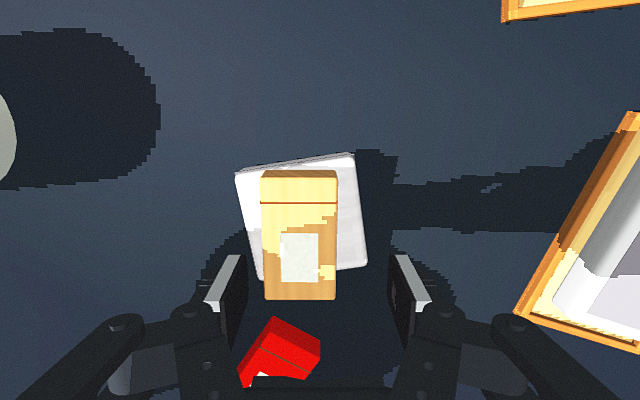

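```bash
python3 -m crank '[[0,0,0,-0.7,0,0.4,0.4],[0,0,0,0,0,0,0.4],[0,0,0,0,0.6,0,0.4],[0,0,0,0,0.9,0,0.4],[0,0,0,0,0.6,0,0.4],[0,0,0,0,0.3,0,0.4],[0,0,0,0,0,0,0.4],[0,0,0,0,0,0,0.4],[0,0,0,0,0,0,0.4],[0,0,0,0,0,0,0.4]]'
python3 - <<'E'
from h import *
s,im=snap('wrist','w25');print(s['eef_pos'],s['tcp_rot'],s['opening'],s['contact_force'],tool(s,[433.5,195.5,38]))
E
```

```text
clock: 31.37
eef_pos: [434.5, 196.9, 16.9]
tcp_rot: [-1.568, -0.001, -1.444]
contact_force: [0.6, -0.8, -0.1]
opening: 0.704
[434.54451972 196.85863615  16.86956577] [-1.56755267e+00 -1.29206365e-03 -1.44435137e+00] 0.7044961651590899 [ 0.6112441  -0.84770212 -0.12023155] [  1.2 -21.1  -1.1]
```

View pics/w25.png

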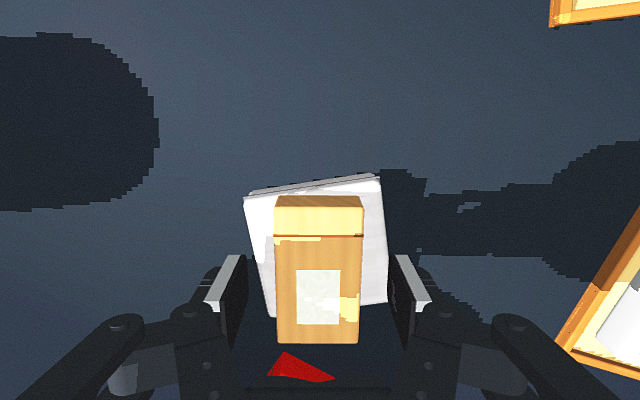

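```bash
python3 -m crank '[[0,0,0,0,0.15,0,0.4],[0,0,0,0,0,0,-0.5],[0,0,0,0,0,0,-0.5],[0,0,0,0,0,0,-0.5],[0,0,0,0,0,0,-0.5],[0,0,0,0,0,0,-0.5],[0,0,0,0,0,0,-0.5],[0,0,0,0,0,0,-0.5],[0,0,0,0,0,0,-0.5],[0,0,0,0,0,0,-0.5]]' 40
python3 -m crank '[[0,0,0,0,-0.5,0,-0.5],[0,0,0,0,-0.5,0,-0.5],[0,0,0,0,-1,0,-0.5],[0,0,0,0,0,0,-0.5],[0,0,0,0,0,0,-0.5],[0,0,0,0,0,0,-0.5],[0,0,0,0,0,0,-0.5],[0,0,0,0,0,0,-0.5],[0,0,0,0,0,0,-0.5],[0,0,0,0,0,0,-0.5]]'
python3 - <<'E'
from h import *
s,im=snap('wrist','w26');print(s['eef_pos'],s['tcp_rot'],s['opening'],s['contact_force'],s['qpos'])
s,c=snap('scene','c26')
cv2.imwrite('pics/z26.png',np.hstack([cv2.resize(im,None,fx=.8,fy=.8),cv2.resize(c[130:230,360:460],(280,320))]))
E
```

```text
clock: 32.25
eef_pos: [435.0, 196.9, 16.1]
tcp_rot: [-1.566, -0.001, -1.445]
contact_force: [-0.4, -0.6, -0.5]
opening: 0.409
clock: 33.08
eef_pos: [435.1, 197.0, 38.7]
tcp_rot: [-1.565, -0.001, -1.445]
contact_force: [0.5, 1.0, -0.8]
opening: 0.408
[435.09768211 197.02926733  38.74618871] [-1.56526269e+00 -6.12873055e-04 -1.44453721e+00] 0.40826572877865114 [ 0.52866185  0.9606663  -0.76461127] [ 0.42370872  0.39382498  2.08547366 -0.003614    0.65718615  1.87109985]
```

View pics/z26.png

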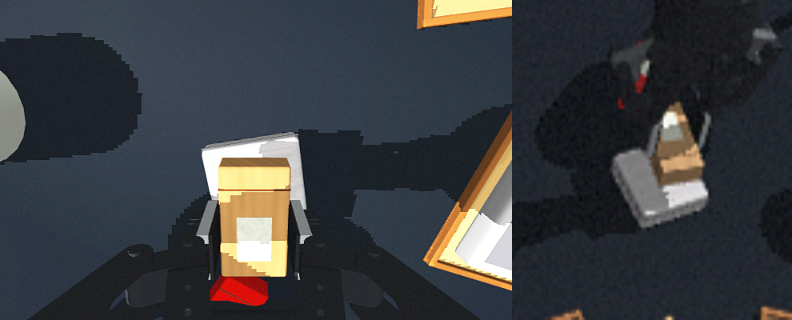

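```bash
python3 -m crank '[[0,0,0,0,-2,0,-0.5],[0,0,0,0,-2.5,0,-0.5],[0,0,0,-0.7,0,2.2,-0.5],[0,0,0,-0.7,0,2.3,-0.5],[0,0,0,-0.7,0,2.3,-0.5],[0,0,0,-0.7,0,2.3,-0.5],[0,0,0,-0.7,0,2.3,-0.5],[0,0,0,-0.7,0,2.3,-0.5],[0,0,0,-0.7,0,2,-0.5],[0,0,0,-0.4,0,1,-0.5]]'
python3 -m crank '[[0,6,0,0,0,0,-0.5],[0,6,0,0,0,0,-0.5],[0,6,0,0,0,0,-0.5],[0,4,0,0,0,0,-0.5],[0,0,0,0,0,0,-0.5],[0,0,0,0,0,0,-0.5],[0,0,0,0,0,0,-0.5],[0,0,0,0,0,0,-0.5],[0,0,0,0,0,0,-0.5],[0,0,0,0,0,0,-0.5]]'
python3 - <<'E'
from h import *
s,im=snap('wrist','w27');print(s['eef_pos'],s['tcp_rot'],s['opening'],s['contact_force'],tool(s,[603.5,275,0]))
E
```

```text
clock: 34.02
eef_pos: [595.7, 271.3, 83.6]
tcp_rot: [-1.572, -0.003, -1.445]
contact_force: [-0.5, 0.7, -0.6]
opening: 0.403
clock: 34.85
eef_pos: [597.6, 272.4, 80.3]
tcp_rot: [-1.573, -0.005, -1.837]
contact_force: [0.1, 0.6, -1.4]
opening: 0.407
[597.63836686 272.44465557  80.3449889 ] [-1.57298462 -0.00463212 -1.83704015] 0.4071123438100429 [ 0.14674222  0.62000275 -1.3686087 ] [-4.4 80.3  5.2]
```

View pics/w27.png

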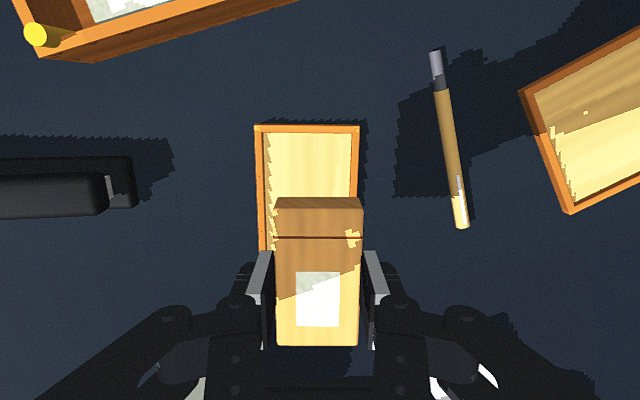

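```bash
python3 - <<'E'
from h import *
s=r.sense()
p=plane('wrist',[[254,125],[359,125]],8,s)
a,b=[tool(s,q) for q in p];print(a,b,np.linalg.norm(p[0]-p[1]),'ang top edge in tool deg',np.degrees(np.arctan2((b-a)[2],(b-a)[0])))
mid=(a+b)/2;print('tray centre in tool',mid[0],mid[2]-47)
q=plane('wrist',[[275,208],[362,208],[276,345],[358,345]],s['eef_pos'][2]+21.9,s)
for v in q: print(tool(s,v))
E
```

```text
[-39.1  72.1  53.1] [25.5 72.4 53.1] 64.67636904595363 ang top edge in tool deg 0.0
tray centre in tool -6.800000000000001 6.100000000000001
[-16.6 -22.   31. ]
[ 16.9 -21.9  30.9]
[-18.3 -21.9 -32.3]
[ 17.5 -21.8 -32.4]
```

```bash
python3 -m crank '[[0,0,0,-0.5,0.3,0.5,-0.5],[0,0,0,0,1,0,-0.5],[0,0,0,0,1.2,0,-0.5],[0,0,0,0,1.2,0,-0.5],[0,0,0,0,1.2,0,-0.5],[0,0,0,0,1,0,-0.5],[0,0,0,0,0.6,0,-0.5],[0,0,0,0,0.2,0,-0.5],[0,0,0,0,0,0,-0.5],[0,0,0,0,0,0,-0.5]]'
python3 - <<'E'
from h import *
s,im=snap('wrist','w28');print(s['eef_pos'],s['tcp_rot'],s['opening'],s['contact_force'],tool(s,[605.2,277.4,0]))
E
```

```text
clock: 35.73
eef_pos: [602.6, 275.3, 3.2]
tcp_rot: [-1.576, -0.007, -1.836]
contact_force: [-0.5, -0.7, -0.1]
opening: 0.407
[602.57676346 275.2721641    3.19684751] [-1.57609732 -0.00723437 -1.83604546] 0.4069600926608429 [-0.53997006 -0.72030094 -0.05571518] [-2.8  3.2  2. ]
```

View pics/w28.png

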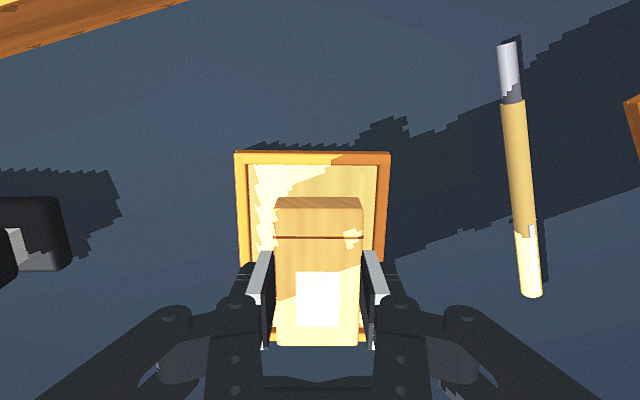

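```bash
python3 -m crank '[[0,0,0,-0.15,0.15,0.15,-0.5],[0,0,0,0,0.1,0,-0.5],[0,0,0,0,0,0,-0.5],[0,0,0,0,0,0,-0.5],[0,0,0,0,0,0,-0.5],[0,0,0,0,0,0,-0.5],[0,0,0,0,0,0,-0.5],[0,0,0,0,0,0,-0.5],[0,0,0,0,0,0,-0.5],[0,0,0,0,0,0,-0.5]]'
python3 -m crank '[[0,0,0,0,0.1,0,-0.5],[0,0,0,0,0,0,-0.5],[0,0,0,0,0,0,-0.5],[0,0,0,0,0,0,-0.5],[0,0,0,0,0,0,-0.5],[0,0,0,0,0,0,-0.5],[0,0,0,0,0,0,-0.5],[0,0,0,0,0,0,-0.5],[0,0,0,0,0,0,-0.5],[0,0,0,0,0,0,-0.5]]'
python3 - <<'E'
from h import *
s,im=snap('wrist','w29');print(s['eef_pos'],s['tcp_rot'],s['opening'],s['contact_force'])
p=plane('wrist',[[234,152],[391,152]],8,s)
E
```

```text
clock: 36.62
eef_pos: [606.7, 277.4, 3.8]
tcp_rot: [-1.572, -0.004, -1.836]
contact_force: [0.4, 0.8, -1.0]
opening: 0.403
clock: 37.45
eef_pos: [606.5, 277.3, 2.5]
tcp_rot: [-1.572, -0.004, -1.836]
contact_force: [-0.3, -0.0, -0.2]
opening: 0.41
[606.54540439 277.33598073   2.48795783] [-1.57222234 -0.00401676 -1.83603399] 0.40985869997212804 [-0.25908442 -0.02712628 -0.18783803]
```

View pics/w29.png

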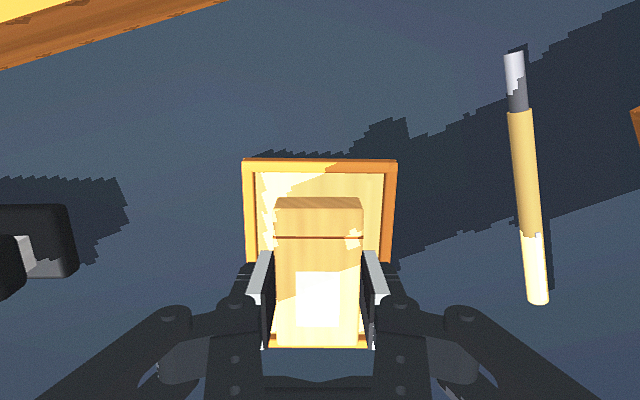

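```bash
python3 -m crank '[[0,0,0,0,0.2,0,-0.5],[0,0,0,0,0,0,-0.5],[0,0,0,0,0,0,-0.5],[0,0,0,0,0,0,-0.5],[0,0,0,0,0,0,-0.5],[0,0,0,0,0,0,-0.5],[0,0,0,0,0,0,-0.5],[0,0,0,0,0,0,-0.5],[0,0,0,0,0,0,-0.5],[0,0,0,0,0,0,-0.5]]'
python3 -m crank '[[0,0,0,0,0.15,0,-0.5],[0,0,0,0,0,0,-0.5],[0,0,0,0,0,0,-0.5],[0,0,0,0,0,0,-0.5],[0,0,0,0,0,0,-0.5],[0,0,0,0,0,0,-0.5],[0,0,0,0,0,0,-0.5],[0,0,0,0,0,0,-0.5],[0,0,0,0,0,0,-0.5],[0,0,0,0,0,0,-0.5]]'
```

```text
clock: 38.33
eef_pos: [606.5, 277.3, 0.3]
tcp_rot: [-1.572, -0.004, -1.836]
contact_force: [-0.1, -0.3, -1.3]
opening: 0.41
clock: 39.17
eef_pos: [606.8, 277.5, -0.8]
tcp_rot: [-1.572, -0.004, -1.836]
contact_force: [-0.9, 0.6, 1.2]
opening: 0.411
```

```bash
python3 -m crank '[[0,0,0,0,0,0,0],[0,0,0,0,0,0,0.2],[0,0,0,0,0,0,0.2],[0,0,0,0,0,0,0.2],[0,0,0,0,-0.5,0,0.2],[0,0,0,0,-1.5,0,0.4],[0,0,0,0,-2.5,0,0.6],[0,0,0,0,-3,0,0.8],[0,0,0,0,-3,0,1],[0,0,0,0,0,0,1]]'
python3 -m crank '[[0,0,0,1.5,0,-1.7,1],[0,0,0,1.5,0,-1.8,1],[0,0,0,1.5,0,-1.8,1],[0,0,0,1.5,0,-1.8,1],[0,0,0,1.5,0,-1.8,1],[0,0,0,1.5,0,-1.8,1],[0,0,0,1.5,0,-1.8,1],[0,0,0,1.3,0,-1.5,1],[0,-6,0,0,0,0,1],[0,-6,0,0,0,0,1]]' 60
python3 -m crank '[[0,-6,0,0,0,0,1],[0,-6,0,0,0,0,1],[0,-5,0,0,0,0,1],[0,0,0,0,0,0,1],[0,0,0,0,0,0,1],[0,0,0,0,0,0,1],[0,0,0,0,0,0,1],[0,0,0,0,0,0,1],[0,0,0,0,0,0,1],[0,0,0,0,0,0,1]]' 60
python3 - <<'E'
from h import *
s,im=snap('wrist','w30');print(s['eef_pos'],s['tcp_rot'],s['opening'])
m=hsvm(im,(0,0,90),(180,60,255),(180,80,440,330))
h=cv2.convexHull(big(m).reshape(-1,1,2))[:,0];p=plane('wrist',h,19,s)[:,:2].astype(np.float32);e=cv2.minAreaRect(p);print('tin',e,tool(s,[*e[0],19]))
s,c=snap('scene','c30')
cv2.imwrite('pics/z30.png',np.hstack([cv2.resize(im,None,fx=.8,fy=.8),cv2.resize(c[200:300,410:510],(280,320))]))
E
```

```text
clock: 40.0
eef_pos: [606.1, 277.4, 110.9]
tcp_rot: [-1.574, -0.006, -1.836]
contact_force: [2.6, 1.2, 0.8]
opening: 1.002
clock: 40.83
eef_pos: [436.3, 198.5, 123.7]
tcp_rot: [-1.559, 0.004, -1.623]
contact_force: [0.2, -0.2, -0.4]
opening: 0.999
clock: 41.67
eef_pos: [436.7, 198.7, 129.6]
tcp_rot: [-1.551, 0.001, -1.318]
contact_force: [-0.3, 0.5, -0.3]
opening: 1.001
[436.70036431 198.68465776 129.61650528] [-1.55105825e+00  1.29032823e-03 -1.31783436e+00] 1.0013606093966065
tin ((437.958984375, 196.7842254638672), (63.54018020629883, 61.245357513427734), 16.47511100769043) [  2.3 110.6  -1.4]
```

View pics/z30.png

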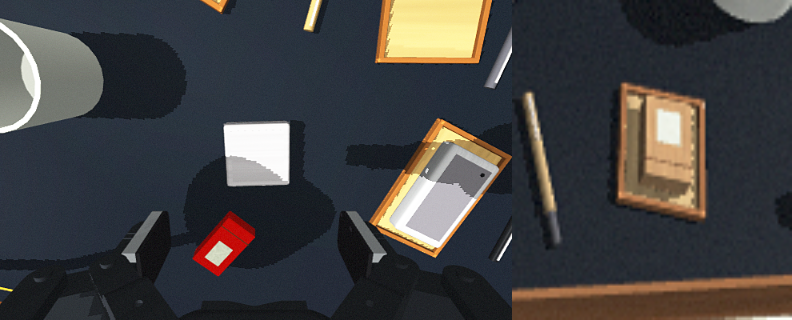

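```bash
python3 -m crank '[[-1.1,-1.8,0,0,0.5,0,1],[0,0,0,0,1,0,1],[0,0,0,0,1.5,0,1],[0,0,0,0,1.5,0,1],[0,0,0,0,1.5,0,1],[0,0,0,0,1.5,0,1],[0,0,0,0,1.2,0,1],[0,0,0,0,0.6,0,1],[0,0,0,0,0.3,0,1],[0,0,0,0,0,0,1]]' 60
python3 - <<'E'
from h import *
s,im=snap('wrist','w31');print(s['eef_pos'],s['tcp_rot'],s['opening'],s['contact_force'],tool(s,[437.3,196.8,0]))
E
```

```text
clock: 42.6
eef_pos: [436.4, 198.6, 26.1]
tcp_rot: [-1.569, 0.001, -1.293]
contact_force: [-0.0, -0.7, 0.2]
opening: 0.999
[436.37721108 198.57195803  26.14620875] [-1.56858697e+00  8.50964826e-04 -1.29312024e+00] 0.9985684464759235 [-0.01442848 -0.68935     0.16640248] [ 2.  26.1  0.3]
```

View pics/w31.png

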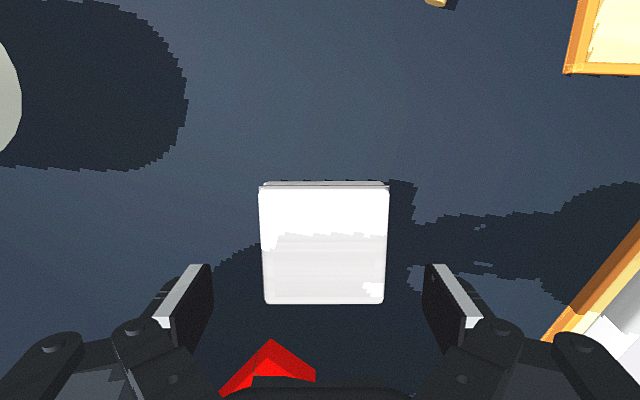

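```bash
python3 -m crank '[[0,0,0,0.2,0.4,0,1],[0,0,0,0,0.8,0,1],[0,0,0,0,0.8,0,1],[0,0,0,0,0.6,0,1],[0,0,0,0,0.3,0,1],[0,0,0,0,0,0,1],[0,0,0,0,0,0,1],[0,0,0,0,0,0,1],[0,0,0,0,0,0,1],[0,0,0,0,0,0,1]]' 60
python3 - <<'E'
from h import *
s,im=snap('wrist','w32');print(s['eef_pos'],s['tcp_rot'],s['opening'],s['contact_force'],tool(s,[437.3,196.8,0]))
E
```

```text
clock: 43.48
eef_pos: [439.1, 197.4, -3.6]
tcp_rot: [-1.564, 0.001, -1.294]
contact_force: [0.5, -0.2, -0.5]
opening: 1.004
[439.12373472 197.36878663  -3.55063795] [-1.56394801e+00  1.49403262e-03 -1.29367285e+00] 1.003776592750738 [ 0.46816168 -0.18248409 -0.49039143] [ 0.  -3.6 -1.9]
```

View pics/w32.png

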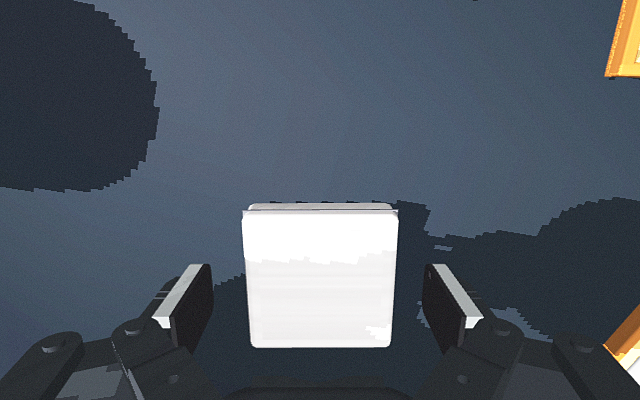

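Centred. Now I'll close on the tin and lift.

```bash
python3 -m crank '[[0,0,0,0,0.25,0,1],[0,0,0,0,0,0,0.2],[0,0,0,0,0,0,0.2],[0,0,0,0,0,0,0.2],[0,0,0,0,0,0,0.2],[0,0,0,0,0,0,0.2],[0,0,0,0,0,0,0.2],[0,0,0,0,0,0,0.2],[0,0,0,0,0,0,0.2],[0,0,0,0,0,0,0.2]]' 60
python3 -m crank '[[0,0,0,0,-0.5,0,0.2],[0,0,0,0,-0.5,0,0.2],[0,0,0,0,-1,0,0.2],[0,0,0,0,0,0,0.2],[0,0,0,0,0,0,0.2],[0,0,0,0,0,0,0.2],[0,0,0,0,0,0,0.2],[0,0,0,0,0,0,0.2],[0,0,0,0,0,0,0.2],[0,0,0,0,0,0,0.2]]'
python3 - <<'E'
from h import *
s,im=snap('wrist','w33');print(s['eef_pos'],s['tcp_rot'],s['opening'],s['contact_force'])
s,c=snap('scene','c33')
cv2.imwrite('pics/z33.png',np.hstack([cv2.resize(im,None,fx=.8,fy=.8),cv2.resize(c[130:230,360:460],(280,320))]))
E
```

```text
clock: 44.37
eef_pos: [439.4, 197.5, -5.2]
tcp_rot: [-1.563, 0.002, -1.294]
contact_force: [0.4, -0.4, 1.8]
opening: 0.701
clock: 45.2
eef_pos: [439.2, 197.4, 17.2]
tcp_rot: [-1.563, 0.002, -1.294]
contact_force: [0.2, -0.3, -2.4]
opening: 0.705
[439.20423999 197.41351507  17.17860968] [-1.56270875  0.00162425 -1.29353007] 0.7045891993350039 [ 0.17435548 -0.31356557 -2.42515679]
```

View pics/z33.png

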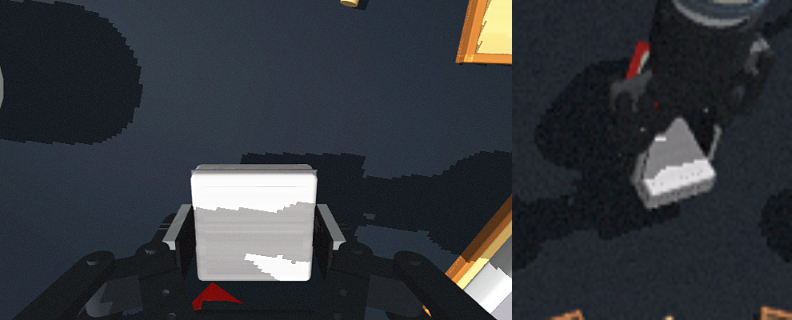

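```bash
python3 -m crank '[[0,0,0,0,-2.5,0,0.2],[0,0,0,0,-3,0,0.2],[0,0,0,1.9,0,1.4,0.2],[0,0,0,2,0,1.5,0.2],[0,0,0,2,0,1.5,0.2],[0,0,0,2,0,1.5,0.2],[0,0,0,2,0,1.5,0.2],[0,0,0,2,0,1.5,0.2],[0,0,0,1.9,0,1.5,0.2],[0,2,0,1,0,0.8,0.2]]' 70
python3 - <<'E'
from h import *
s,im=snap('wrist','w34');print(s['eef_pos'],s['tcp_rot'],s['opening'],s['contact_force'],tool(s,[603,75.5,0]))
E
```

```text
clock: 46.13
eef_pos: [589.4, 81.3, 73.6]
tcp_rot: [-1.568, 0.001, -1.324]
contact_force: [-0.3, 0.9, -1.1]
opening: 0.699
[589.42640855  81.34250829  73.63819408] [-1.56769757e+00  1.07705474e-03 -1.32417195e+00] 0.698959360671673 [-0.34757398  0.94971441 -1.11241058] [ 9.1 73.7 11.5]
```

View pics/w34.png

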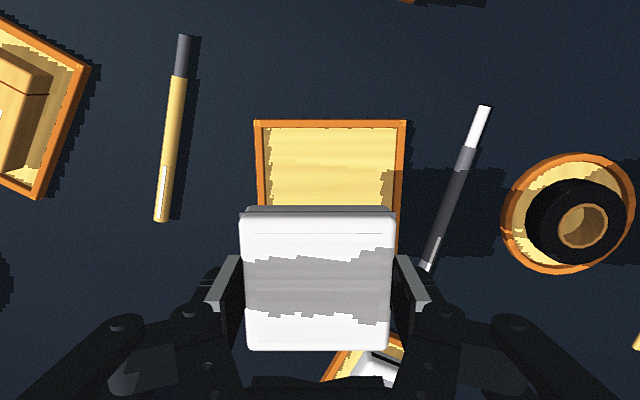

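```bash
python3 - <<'E'
from h import *
s=r.sense()
p=plane('wrist',[[254,121],[407,121]],8,s)
a,b=[tool(s,q) for q in p];print(a,b,np.linalg.norm(p[0]-p[1]),np.degrees(np.arctan2((b-a)[2],(b-a)[0])))
mid=(a+b)/2;print('tray centre in tool',mid[0],mid[2]-46)
q=plane('wrist',[[240,214],[396,214],[246,350],[387,350]],s['eef_pos'][2]+25.2,s)
for v in q: print(tool(s,v))
E
```

```text
[-38.3  66.   56.2] [53.1 66.  56.3] 91.38137980611758 0.06268682346977135
tray centre in tool 7.400000000000002 10.25
[-29.8 -25.1  29.8]
[ 29.1 -25.1  29.8]
[-31.1 -25.3 -31.9]
[ 29.3 -25.4 -31.9]
```

```bash
python3 -m crank '[[0,0,0,0.6,0.2,0.9,0.2],[0,0,0,0,0.8,0,0.2],[0,0,0,0,1.1,0,0.2],[0,0,0,0,1.1,0,0.2],[0,0,0,0,1.1,0,0.2],[0,0,0,0,1,0,0.2],[0,0,0,0,0.6,0,0.2],[0,0,0,0,0.2,0,0.2],[0,0,0,0,0,0,0.2],[0,0,0,0,0,0,0.2]]'
python3 - <<'E'
from h import *
s,im=snap('wrist','w35');print(s['eef_pos'],s['tcp_rot'],s['opening'],s['contact_force'])
E
```

```text
clock: 47.02
eef_pos: [593.7, 79.3, 2.9]
tcp_rot: [-1.577, 0.003, -1.334]
contact_force: [-0.2, -0.1, -1.0]
opening: 0.7
[593.70934475  79.27192106   2.86220257] [-1.57653155  0.00281745 -1.33436547] 0.699640932656955 [-0.19776825 -0.05991072 -1.03424795]
```

View pics/w35.png

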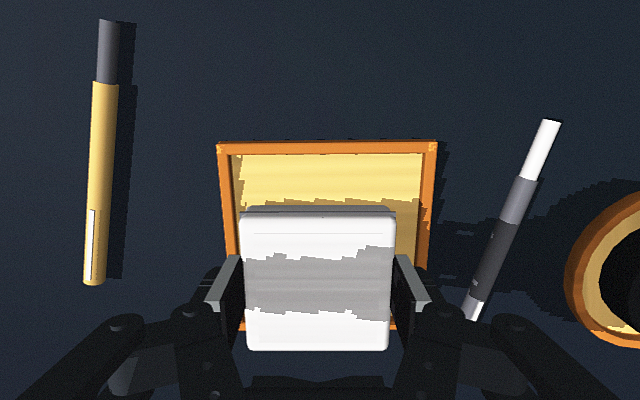

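```bash
python3 -m crank '[[0,0,0,0,-0.8,0,0.2],[0,-0.5,0,0.4,0,0.65,0.2],[0,0,0,0,0,0,0.2],[0,0,0,0,0,0,0.2],[0,0,0,0,0,0,0.2],[0,0,0,0,0,0,0.2],[0,0,0,0,0,0,0.2],[0,0,0,0,0,0,0.2],[0,0,0,0,0,0,0.2],[0,0,0,0,0,0,0.2]]'
python3 - <<'E'
from h import *
s,im=snap('wrist','w36');print(s['eef_pos'],s['tcp_rot'],s['opening'],s['contact_force'],tool(s,[602.3,76.4,0]))
E
```

```text
clock: 47.9
eef_pos: [604.3, 76.6, 14.7]
tcp_rot: [-1.571, 0.002, -1.325]
contact_force: [-0.3, -0.7, -0.9]
opening: 0.695
[604.30634279  76.58627908  14.72150946] [-1.57107981  0.00215227 -1.32516516] 0.6954267880519435 [-0.29106394 -0.67067525 -0.92929447] [-0.3 14.7 -2. ]
```

View pics/w36.png

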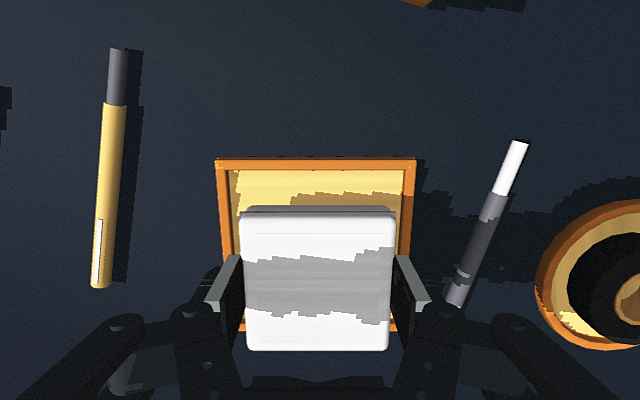

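```bash
python3 - <<'E'
from h import *
s=r.sense();p=plane('wrist',[[215,159],[415,159]],8,s);a,b=[tool(s,q) for q in p];print((a+b)/2,a,b)
E
python3 -m crank '[[0,0,0,0,0.5,-0.1,0.2],[0,0,0,0,0.5,0,0.2],[0,0,0,0,0.2,0,0.2],[0,0,0,0,0,0,0.2],[0,0,0,0,0,0,0.2],[0,0,0,0,0,0,0.2],[0,0,0,0,0,0,0.2],[0,0,0,0,0,0,0.2],[0,0,0,0,0,0,0.2],[0,0,0,0,0,0,0.2]]'
```

```text
[-1.65  6.7  44.75] [-46.6   6.8  44.7] [43.3  6.6 44.8]
clock: 48.78
eef_pos: [602.7, 76.4, 0.8]
tcp_rot: [-1.572, 0.002, -1.325]
contact_force: [0.2, 0.0, -0.7]
opening: 0.698
```

```bash
python3 -m crank '[[0,0,0,0,0.2,0,0.2],[0,0,0,0,0,0,0.2],[0,0,0,0,0,0,0.2],[0,0,0,0,0,0,0.2],[0,0,0,0,0,0,0.2],[0,0,0,0,0,0,0.2],[0,0,0,0,0,0,0.2],[0,0,0,0,0,0,0.2],[0,0,0,0,0,0,0.2],[0,0,0,0,0,0,0.2]]'
python3 -m crank '[[0,0,0,0,0.1,0,0.2],[0,0,0,0,0,0,0.2],[0,0,0,0,0,0,0.2],[0,0,0,0,0,0,0.2],[0,0,0,0,0,0,0.2],[0,0,0,0,0,0,0.2],[0,0,0,0,0,0,0.2],[0,0,0,0,0,0,0.2],[0,0,0,0,0,0,0.2],[0,0,0,0,0,0,0.2]]'
```

```text
clock: 49.62
eef_pos: [602.9, 76.4, -1.1]
tcp_rot: [-1.572, 0.002, -1.325]
contact_force: [0.2, 0.2, 0.1]
opening: 0.699
clock: 50.45
eef_pos: [603.1, 76.4, -1.8]
tcp_rot: [-1.571, 0.002, -1.325]
contact_force: [-0.5, -0.7, -0.2]
opening: 0.701
```

```bash
python3 -m crank '[[0,0,0,0,0.1,0,0.2],[0,0,0,0,0,0,0.2],[0,0,0,0,0,0,0.2],[0,0,0,0,0,0,0.7],[0,0,0,0,0,0,0.8],[0,0,0,0,0,0,0.8],[0,0,0,0,0,0,0.8],[0,0,0,0,-0.5,0,0.8],[0,0,0,0,-1.5,0,0.8],[0,0,0,0,-2.5,0,0.8]]'
python3 -m crank '[[0,0,0,0,-3,0,0.8],[0,0,0,0,-3,0,0.8],[0,0,0,0,-3,-1,0.8],[0,0,0,0,-3,-2,0.8],[0,0,0,0,-2,-3,0.8],[0,0,0,0,-1,-3,0.8],[0,0,0,0,0,-3,0.8],[0,0,0,0,0,0,0.8],[0,0,0,0,0,0,0.8],[0,0,0,0,0,0,0.8]]'
python3 - <<'E'
from h import *
s,im=snap('wrist','w40');s,c=snap('scene','c40');s,b=snap('side','s40')
print(s['eef_pos'],s['clock'])
cv2.imwrite('pics/z40.png',cv2.resize(c[150:290,180:500],None,fx=2.5,fy=2.5,interpolation=2))
cv2.imwrite('pics/z41.png',cv2.resize(b[110:310,250:410],None,fx=3,fy=3,interpolation=2))
E
```

```text
clock: 51.28
eef_pos: [599.9, 75.9, 40.0]
tcp_rot: [-1.579, 0.003, -1.325]
contact_force: [0.4, -0.0, 0.4]
opening: 0.903
clock: 52.12
eef_pos: [482.9, 45.9, 206.2]
tcp_rot: [-1.567, 0.001, -1.325]
contact_force: [0.6, 0.4, -0.9]
opening: 0.902
[483.75573149  46.03874938 205.88008791] 52.2167
```

View pics/z40.png

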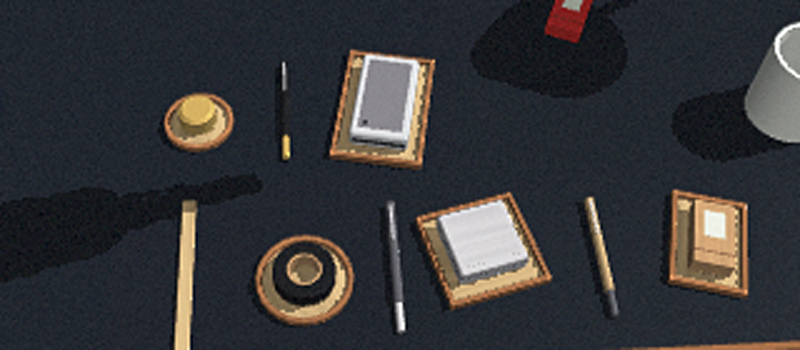

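View pics/z41.png

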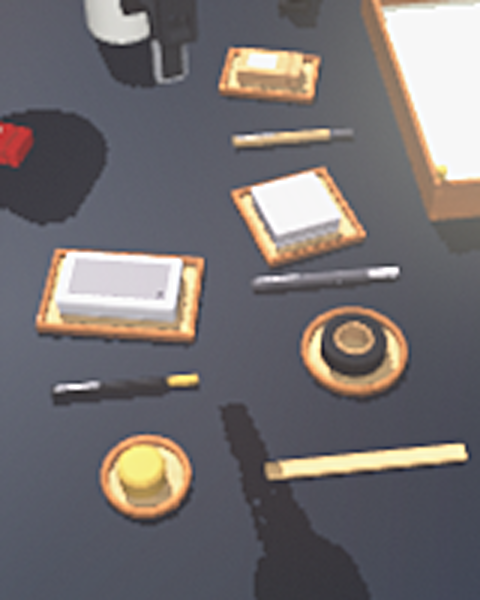

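View pics/w40.png

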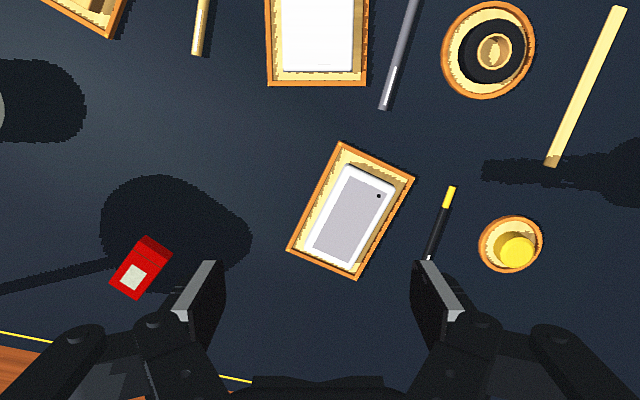

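All five are in their trays. One numeric check of the centres before handing in.

```bash
python3 - <<'E'
from h import *
s=r.sense();im=cv2.imread('pics/w40.png')
def rect(m,z):
    e=cv2.minAreaRect(plane('wrist',cv2.convexHull(big(m).reshape(-1,1,2))[:,0],z,s)[:,:2].astype(np.float32));return np.round(e[0],1),np.round(e[1]),round(e[2],1)
W=(5,80,60),(28,255,255)
print('tray_drive',rect(hsvm(im,*W,(280,130,420,285)),8));print('drive',rect(hsvm(im,(0,0,100),(180,60,255),(300,160,400,272)),21))
p=plane('wrist',big(hsvm(im,*W,(470,208,550,275))),8,s);print('tray_weight',circ(p))
p=plane('wrist',big(hsvm(im,(22,150,80),(35,255,255),(490,228,545,272))),20,s);print('weight',circ(p))
p=plane('wrist',big(hsvm(im,*W,(435,0,545,105))),8,s);print('tray_tape',circ(p))
m=hsvm(im,(8,60,90),(30,255,255),(474,30,518,72));ys,xs=np.where(m);n,l,st,ce=cv2.connectedComponentsWithStats(m);print(st[1:],ce[1:])
i=1+np.argmax(st[1:,4]);c=np.argwhere(l==i)[:,::-1].astype(np.int32);p=plane('wrist',cv2.convexHull(c)[:,0],21,s);print('tape core',circ(p))
c=cv2.imread('pics/c40.png');b=cv2.imread('pics/s40.png')
def r2(n,im,lo,hi,roi,z):
    e=cv2.minAreaRect(plane(n,cv2.convexHull(big(hsvm(im,lo,hi,roi)).reshape(-1,1,2))[:,0],z)[:,:2].astype(np.float32));return np.round(e[0],1),np.round(e[1]),round(e[2],1)
print('tin scene',r2('scene',c,(0,0,110),(180,45,255),(345,225,400,270),21),'side',r2('side',b,(0,0,140),(180,45,255),(325,160,375,195),21))
for nm,n,uv in(('staples','scene',(180+712/2.5,150+235/2.5)),): print(nm,plane(n,[uv],21))
E
```

```text
tray_drive (array([443.2,   4. ]), array([ 87., 130.]), 78.7)
drive (array([443.2,   5.2]), array([ 57., 100.]), 78.1)
tray_weight [ 453.02891538 -171.65315497   33.44533747]
weight [ 451.08755176 -170.19870648   19.50241253]
tray_tape [624.67572359 -76.25542496  41.71980106]
[[ 477   33   35   37 1008]
 [ 494   38    1    1    1]
 [ 515   69    3    3    6]] [[494.03571429  51.31349206]
 [494.          38.        ]
 [516.33333333  70.33333333]]
tape core [623.8424349  -76.93724149  15.10095059]
tin scene (array([602.3,  75.4]), array([68., 65.]), 14.1) side (array([600.1,  68.2]), array([67., 77.]), 13.4)
staples [[607.56713591 275.84135343  21.        ]]
```

```bash
python3 -c "
from rig import r,order
s=r.sense();print(s['clock'],s['contact_force'],s['opening']);print(order.sign_off())"
```

```text
52.2667 [-0.20897391 -0.34095802  0.71536334] 0.9019671837410471
the job is handed in; nothing more can be done
None
```

I took both piles apart and set all five things in their own trays, then handed the job in at 52.3 s with the gripper open and clear. Each thing was lowered until the force reading showed it on the tray floor (for the tape, I went by its known height instead), then released. The red box and the blue ring were left alone.

**Last checks:** these are horizontal distances from each tray's centre, against the 14 mm allowed.

| Thing | Distance from tray centre | Measured with |
|---|---|---|
| Drive | about 1 mm | wrist camera |
| Tape | about 1 mm | wrist camera |
| Weight | about 2.5 mm | wrist camera |
| Tin | about 1–2 mm | scene camera |
| Staples | about 3 mm | scene camera, one hand-picked point |

In the pictures, everything lies flat inside its rim. I did not measure tilt or height directly.

**Disagreements:**
- **Fingertips:** they sit roughly 14 mm behind the reported TCP, not 11 mm ahead as stated. My first close passed above the weight without touching it, and I corrected the depth for every grasp after that.
- **Tin:** the side camera put it about 7 mm off in y, because its outline there also takes in the tin's side face. I went by the scene camera.

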